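Free a dead strip lamp from its spring pin

TASK

The strip lamp in the pantry cupboard is dead: take it down. With the forked tool push the lamp's spring pin back out of its ear by feel, without forcing the pin or the bracket, lift that end out and rest it in the dip on top of the ear, and lay the tool on the shelf; then draw the lamp out of the other ear and set it down softly, right way up and lengthways in the middle of the cork mat. Leave the switch off and the kettle, teapot and tumblers where they stand.

Things in the scene. Friction and masses are not known exactly. Their poses are not given: they have to be found in the camera images.
- bracket: Lamp bracket, fixed: particleboard cleat 70 (x) x 355 (y, -147 to +208) x 45 mm high, with two upright steel ears, each 32 wide (x), 6 thick (y), with a 7 mm hole 100 mm above the shelf; the ear's top is dished: 108 mm high, 22 mm wide between two 6 mm high horns. Origin on the shelf under the lamp's pivot line; y along it, x away from the robot, z up. Safe: 18 N from the tool, 25 N from the lamp.
- pin_ear_about (a point): Roughly the hole's centre on the inner face of the -y ear, which holds the spring pin. That ear was screwed on by eye: its true inner face lies up to 5 mm to either side of this point along y (the spring takes up the difference), so find it by touch, for instance with the fork against its outer face, 6 mm further to -y. Axes as the bracket's.
- stub_ear (a point): Centre of the hole on the inner face of the other (+y) ear, exactly. The lamp's fixed stub, 5 mm in diameter and 16.5 mm long, goes through this hole. It comes out only by drawing the lamp 17 mm or more towards -y, once the pin end has been lifted out over its ear. The hole's play lets the lamp tilt 0.2 rad here.
- lamp_mid (a point): Centre of the dead strip lamp's case, a white plastic box 28 (x) x 188 (y) x 28 mm (z), 100 to 155 g in all, the lower half its light cover. It hangs level between the ears, y along the lamp, -y end on the spring pin, +y end on the fixed stub; pivot line 6 mm above this point and 1 mm under the ear holes' centres. A boss at the +y end reaches to 101 mm from this point, 0.5 mm short of the ear.
- lamp_pin_end (a point): Point on the pivot line at the case's -y end face. Beyond it the spring pin, one sliding steel piece; from its inner end towards -y: flange 18 mm in diameter, 3 mm thick; groove for the fork 6.5 mm wide, neck 10 mm in diameter; shoulder 16 mm in diameter, 9.7 mm thick, resting on the ear's inner face; tip 5 mm in diameter, 4.5 mm long, in the ear's hole.
- pin_stop (a point): Where the flange's -y face (the one the fork pushes) is with the pin pushed right in against its hard stop: 5 mm or more from where it stands; 4.8 mm takes the tip out of the ear. Spring: 2 N when right out, 0.25 N more per mm, 2.2 to 4.7 N as it stands. Over 14 N from the tool bends the pin. Freed, the pin springs out till the flange is 15.7 mm from here, shoulder over the ear's top; a fork still touching it drags the lamp along.
- fork_grip (a point): Forked tool, 136 mm long, 80 g, lying on the shelf with its flat blade on edge. This point is the place to grip: the middle of the wooden handle's height and width, 30 mm ahead of the handle's middle. Handle 100 (x) x 18 (y) x 26 mm (z). x points along the tool towards the fork, z up.
- fork_tip (a point): Tip of the tool's fork, 56 mm ahead of fork_grip along x and at the same height, midway between the two tines, which lie one above the other: slot 13 mm high, open to +x, 16 mm deep; tines 3 mm high; the fork is 19 mm high in all and 4 mm thick (y).
- mat: Cork mat, fixed on the shelf, 110 (x) x 300 (y) x 4 mm thick; origin under its centre, y along its length.
- toggle (a joint): Small toggle switch of the lamp on the bracket's +y end (17 mm lever, 188 mm from the bracket's origin along y): 0 is off, as it stands; 0.8 is on.
- kettle: Aluminium kettle, 152 mm across, 178 mm high with its handle; spout reaches 133 mm from the axis. Origin under its centre. A bystander.
- teapot: White ceramic teapot with lid, 120 mm across, 120 mm high, spout and handle reach 107 mm from the axis. Origin under its centre. A bystander.
- tumbler_a: Glass tumbler, 72 mm across the rim, 100 mm high. Origin under its centre. A bystander.
- tumbler_b: Glass tumbler, 68 mm across the rim, 85 mm high. Origin under its centre. A bystander.
There are look-alikes about, which are no part of the job. Of the things like the part that bears lamp_mid, leave any that is blue or purple; of the rest the larger one is meant.

How it is judged:
On the way, in this order (a step that is already met when the one before it is completed fails the run):
1. the lamp's pin end is lifted out over its ear on the fork (z of lamp_pin_end in the frame of bracket above 0.112 m and contact force between fork and lamp above 0.1 N and z of lamp_mid in the frame of bracket below 0.125 m), for 0.1 s.
2. the pin end rests on top of its ear, the tool off it (z of lamp_pin_end in the frame of bracket above 0.105 m and contact force between each of fork, the fingers and lamp below 0.02 N and contact force between lamp and bracket above 0.1 N), for 0.2 s.
At the end, for the whole second after the job is handed in: The lamp lies still, right way up (within 0.15 rad), on the mat: its middle within 40 mm across and 50 mm along of the mat's centre, lengthways within 0.3 rad. The forked tool lies still on the shelf (grip and tip under 20 mm high). The switch is off (x of lamp_mid in the frame of mat between -0.04 and 0.04 m and y of lamp_mid in the frame of mat between -0.05 and 0.05 m and height (world z) of lamp_mid below 0.022 m and angle between lamp_mid's own z axis and vertical below 0.15 rad and angle between the y axis of lamp_mid and the y axis of mat, either way round below 0.3 rad and linear speed of each of lamp, fork below 0.02 m/s and height (world z) of each of fork_grip, fork_tip below 0.02 m and value of joint toggle below 0.3 rad); the robot touches nothing.
It fails at once if the spring pin or lamp is pressed with the tool by more than 14 N (contact force between fork and lamp above 14 N).
It fails at once if the bracket is pressed with the tool by more than 18 N or with the lamp by more than 25 N (contact force between fork and bracket above 18 N or contact force between lamp and bracket above 25 N).
It fails at once if the lamp is dropped: it moves at over 0.6 m/s with no finger on it (a fall of some 20 mm) (linear speed of lamp above 0.6 m/s and contact force between the fingers and lamp below 0.1 N).
It fails at once if the switch is knocked on (value of joint toggle above 0.4 rad).
It fails at once if the kettle, teapot or a tumbler is moved or tipped (distance of any of kettle, teapot, tumbler_a, tumbler_b from where it was at the start of the episode above 0.02 m or angle between any of kettle, teapot, tumbler_a, tumbler_b's own z axis and vertical above 0.3 rad).
It also fails if it takes over 66 s, if anything falls off the work surface, if the arm or the gripper's body presses on something with over 40 N, if the wrist force passes 120 N, or if a joint passes its speed limit or range.

ROBOT

A 6-joint arm with a two-finger parallel gripper is mounted at the origin on the work surface. World frame = base frame: x ahead of the robot, y to its left, z up, the work surface at z = 0. Lengths are in m, angles in rad, forces in N, time in s.
With the tool pointing down it reaches from about 0.25 to 0.775 m from the base axis. Payload 4 kg.
Tool frame: the origin (TCP) lies midway between the tips of the shut fingers; the grasp point (between the pads) lies 19 mm behind it (robot.tcp_to_grasp is the distance from the TCP to the grasp point, in m); x points along the fingers, y is the direction in which the jaws open and shut, and the axes are right-handed (so a half turn about x gives the same grasp; the last joint's range is limited). The gripper opens to 94 mm and grips with 3 to 60 N. Pads are 16 mm wide; open, the fingers measure 119 mm over their backs; the gripper's body (75 mm by 177 mm) begins 78 mm behind the grasp point.
Start: joints at [1.224, 0.087, 1.371, -0, 1.684, -0.103], TCP at [0.133, 0.534, 0.173] pointing down, gripper open.
Joint ranges: [-3.1, 3.1], [-0.76, 2.03], [0.27, 2.55], [-1.08, 4.22], [0.17, 2.65], [-2.57, 2.57]. Speed limits (rad/s): [2.79, 2.79, 3.14, 3.14, 3.14, 3.14].

INTERFACE

Orientations are given as [roll, pitch, yaw] about the fixed x, y, z axes, in that order (R = Rz(yaw) Ry(pitch) Rx(roll)).
In Python, from bench import robot gives the robot as it stands.
- The arm moves only by the tool send_rows, never from a script. Its argument "increments" is a list of rows, each a list of 5 numbers: the opening, from -1 (shut) to 1 (fully open), so that 0 is half open, then the shift along the tool's x, y, z in m, then the turn about the tool's x in rad. In form: [[hand, tx, ty, tz, roll], ...]. A call has 1 to 5 rows; each row is the pose to reach, as a shift and turn from the pose commanded when the call began, along the tool's axes at that moment; what a row does not reach only later rows make up. A row lasts 1/12 s, in which the tool goes at most 41.7 mm and 7.16 degrees, less where a joint would pass 70% of its speed; a pose out of reach is approached as far as the arm can. A call with a gripper value outside its range is refused whole. The fingers move at their own pace and stop on an object; the grip force is fixed at half the most. Time passes only in rows, so rows that repeat a pose let the fingers close. It gives the time, the measured TCP pose, the force and the opening at its end, in the units of the state.
- robot.get_obs(): the state, without advancing time (a new reading comes with each control period).
- robot.snapshot(name): name is "scene" or "top" or "wrist"; returns a dict with "image" (420x560x3 uint8, red, green, blue), "intrinsics" (3x3 intrinsics, pixels), "world_from_camera" (4x4, takes a point from camera to world coordinates). Camera axes: x right, y down, z forward; pixel columns grow to the right and rows downward; lengths in m; the calibration is good to about 2 mm. A picture is of the moment at which its call begins. There is no depth.
- robot.close_job(): hands the job in, once; it reports no verdict.
The state is a dict: "time": time; "joint_positions": joint angles; "qvel": joint speeds; "joint_torque": joint torques, N m; "tool_pos": TCP position; "ee_rot": TCP orientation; "wrist_force": force on the tool from outside, world axes, zero at the start; "wrist_torque": the same for the moment, N m; "width": finger opening in m.
Only numpy, scipy, OpenCV 4.12 (cv2) and the standard library are available. Lean on these libraries where they do the work, as an engineer would, in place of code of your own. Each camera call takes 0.05 s, during which the arm holds its last target.

## Working session

There is one attempt and no reset: what is moved stays moved. The work goes in short steps, Python scripts to look and compute and a tool call to move; the robot and the scene stay as the last step left them, time stands still between calls to the robot, and variables do not carry over. Pictures are saved under pics/ and viewed, and the job is handed in when it is done.

Besides the shell and the picture viewer there is one more tool, called after ">>>" as name(argument=value, ...), one argument or row to a line, values as JSON. send_rows: Moves the arm, as the interface text tells. Its arguments: {"type":"object","properties":{"increments":{"type":"array"}},"required":["increments"]}

```bash
ls; mkdir -p pics; cat > h.py <<'E'
import numpy as np, cv2, json
from bench import robot
def snap(n,f):
    s=robot.snapshot(n); cv2.imwrite(f'pics/{f}.png',s['image'][:,:,::-1])
    np.savez(f'pics/{f}.npz',K=s['intrinsics'],T=s['world_from_camera'],im=s['image']); return s
def ray(f,uv):
    d=np.load(f'pics/{f}.npz'); K,T=d['K'],d['T']
    r=T[:3,:3]@np.linalg.inv(K)@np.array([uv[0],uv[1],1.]); return T[:3,3],r/np.linalg.norm(r)
def atz(f,uv,z):
    o,r=ray(f,uv); return o+r*(z-o[2])/r[2]
def tri(*fu):
    A=np.zeros((3,3));b=np.zeros(3)
    for f,uv in fu:
        o,r=ray(f,uv);P=np.eye(3)-np.outer(r,r);A+=P;b+=P@o
    x=np.linalg.solve(A,b)
    res=[np.linalg.norm((np.eye(3)-np.outer(ray(f,uv)[1],ray(f,uv)[1]))@(x-ray(f,uv)[0])) for f,uv in fu]
    return x,res
def proj(f,p):
    d=np.load(f'pics/{f}.npz'); K,T=d['K'],d['T']; c=np.linalg.inv(T)@np.append(p,1); q=K@c[:3]; return q[:2]/q[2]
def crop(f,x0,y0,w,h,s,out):
    im=cv2.imread(f'pics/{f}.png')[y0:y0+h,x0:x0+w]; im=cv2.resize(im,None,fx=s,fy=s,interpolation=cv2.INTER_CUBIC)
    for x in range((x0+9)//10*10,x0+w,10):
        cv2.line(im,((x-x0)*s,0),((x-x0)*s,4 if x%50 else 12),(0,0,255),1)
        if x%50==0: cv2.putText(im,str(x),((x-x0)*s+2,12),0,.4,(0,0,255),1)
    for y in range((y0+9)//10*10,y0+h,10):
        cv2.line(im,(0,(y-y0)*s),(4 if y%50 else 12,(y-y0)*s),(0,0,255),1)
        if y%50==0: cv2.putText(im,str(y),(2,(y-y0)*s+12),0,.4,(0,0,255),1)
    cv2.imwrite(f'pics/{out}.png',im)
def st():
    o=robot.get_obs(); print({k:np.round(v,4).tolist() if not np.isscalar(v) else round(v,4) for k,v in o.items() if k in('time','joint_positions','tool_pos','ee_rot','wrist_force','width')})
E
python3 - <<'E'
from h import *
for n in('scene','top','wrist'):
    s=snap(n,n+'0'); print(n,s['intrinsics'].round(1).tolist(),s['world_from_camera'].round(3).tolist())
st(); print(robot.tcp_to_grasp)
E
```

```text
pics
scene [[454.3, 0.0, 276.1], [0.0, 454.3, 215.0], [0.0, 0.0, 1.0]] [[0.741, 0.45, -0.499, 1.054], [0.672, -0.487, 0.558, -0.7], [0.008, -0.749, -0.663, 0.828], [0.0, 0.0, 0.0, 1.0]]
top [[515.3, 0.0, 284.0], [0.0, 515.3, 210.2], [0.0, 0.0, 1.0]] [[-0.024, -0.986, 0.163, 0.276], [-1.0, 0.022, -0.015, -0.086], [0.012, -0.164, -0.986, 1.4], [0.0, 0.0, 0.0, 1.0]]
wrist [[308.9, 0.0, 279.0], [0.0, 308.9, 207.9], [0.0, 0.0, 1.0]] [[0.243, 0.936, 0.257, 0.059], [0.97, -0.234, -0.066, 0.551], [-0.001, 0.265, -0.964, 0.383], [0.0, 0.0, 0.0, 1.0]]
{'time': 0.15, 'joint_positions': [1.2239, 0.0878, 1.3719, -0.0, 1.6836, -0.1031], 'tool_pos': [0.1326, 0.5333, 0.1719], 'ee_rot': [-1.6665, 1.5691, -1.9103], 'wrist_force': [-0.4482, 1.3611, 0.6741], 'width': 0.0938}
0.0188
```

View pics/scene0.png

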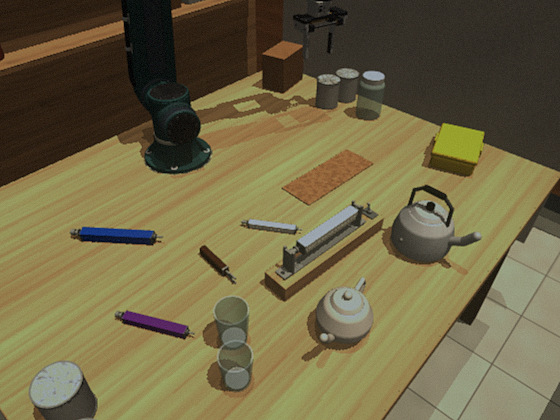

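View pics/top0.png

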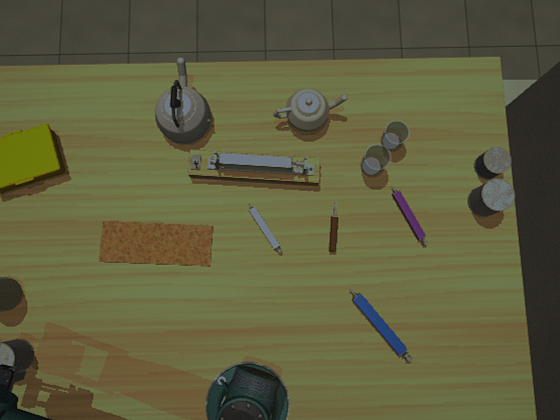

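View pics/wrist0.png

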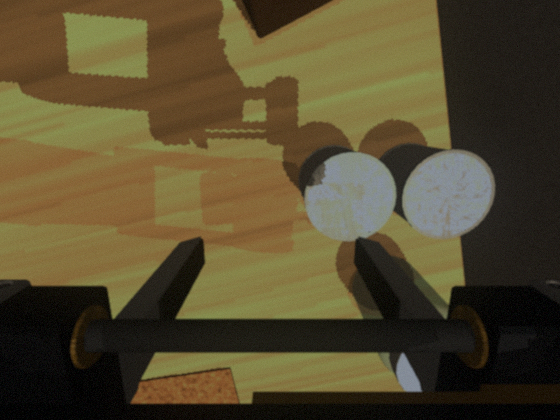

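```bash
python3 - <<'E'
from h import *
crop('top0',180,140,150,110,5,'c1')
crop('top0',310,180,50,80,7,'c2')
crop('scene0',260,190,130,110,6,'c3')
crop('scene0',190,240,60,50,10,'c4')
print(atz('top0',(320,180),0.045),atz('top0',(190,180),0.045), atz('top0',(333,228),.013),atz('top0',(335,203),.013))
E
```

```text
[ 0.5805199  -0.20675821  0.045     ] [0.58811741 0.14272946 0.045     ] [ 0.45353815 -0.24015858  0.013     ] [ 0.52237743 -0.24839879  0.013     ]
```

View pics/c1.png

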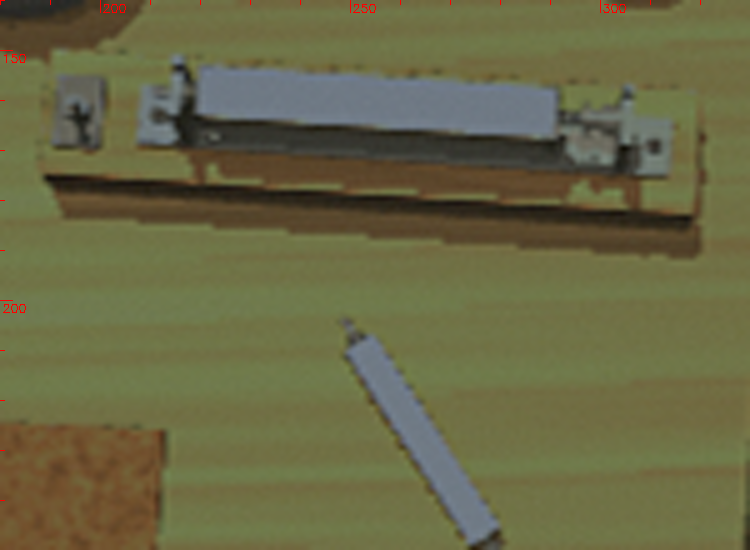

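View pics/c2.png

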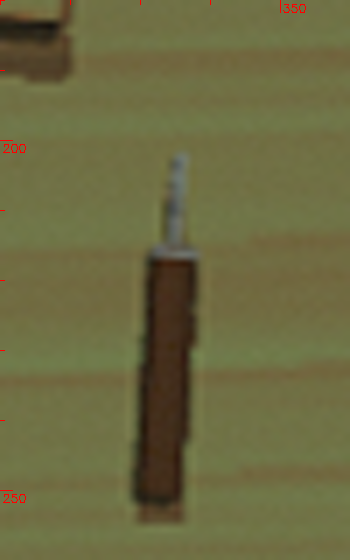

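View pics/c3.png

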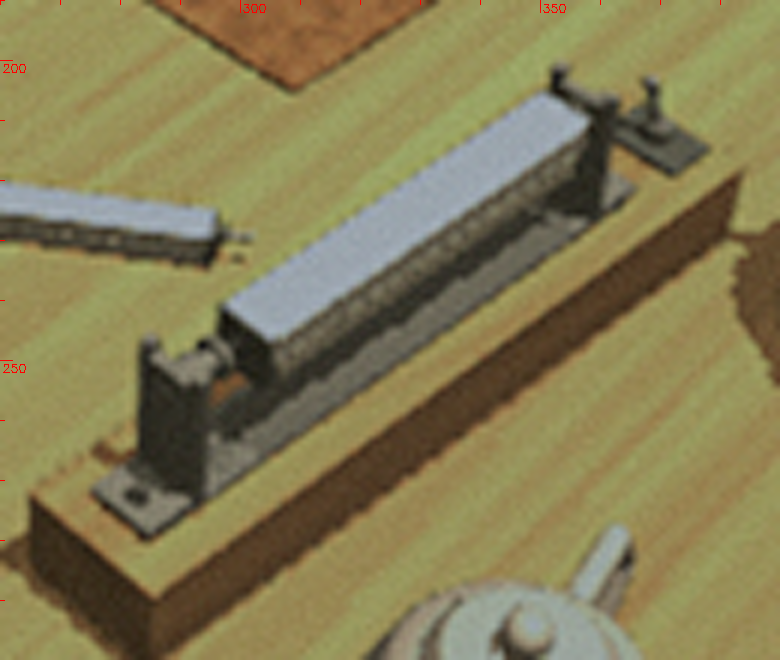

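View pics/c4.png

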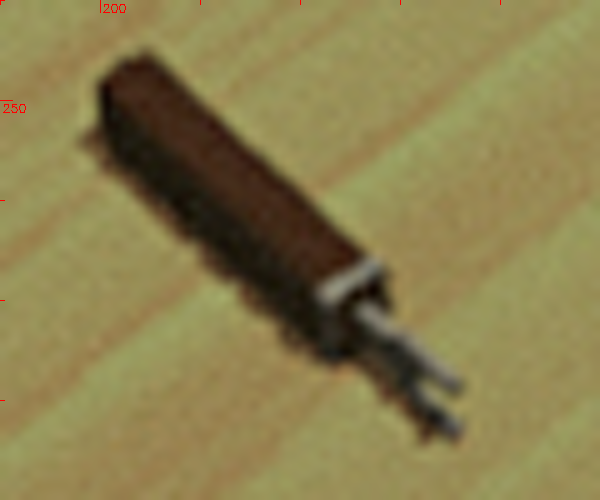

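```bash
cat >> h.py <<'E'
from scipy.spatial.transform import Rotation as Ro
def R_():
    return Ro.from_euler('xyz',robot.get_obs()['ee_rot']).as_matrix()
def inc(target,yang=None):
    """increments in tool axes to bring TCP to target with tool y axis at world angle yang (mod pi)"""
    o=robot.get_obs(); R=R_(); d=R.T@(np.array(target)-o['tool_pos'])
    cur=np.arctan2(R[1,1],R[0,1]); roll=0
    if yang is not None:
        dy=(yang-cur+np.pi/2)%np.pi-np.pi/2   # about world z
        roll=-dy   # tool x is down
    print('shift',d.round(4),'roll',round(roll,4),'yang now',round(cur,4),'j6',o['joint_positions'][5].round(3))
E
python3 - <<'E'
from h import *
print(R_().round(3))
ft=tri(('top0',(335.5,202.5)),('scene0',(236,280)))
print('tip',ft)
# handle back end top centre; front end top centre
print('back',tri(('top0',(332.5,250.5)),('scene0',(202.5,246.5))))
print('front',tri(('top0',(334.7,215.5)),('scene0',(225,267.5))))
E
```

```text
[[-0.001  0.241  0.97 ]
 [-0.002  0.97  -0.241]
 [-1.    -0.002 -0.   ]]
tip (array([ 0.52484941, -0.24827105,  0.01361142]), [np.float64(0.0019207453584411044), np.float64(0.0019207453584410331)])
back (array([ 0.39251427, -0.234139  ,  0.02269622]), [np.float64(0.0014734198653266921), np.float64(0.0014734198653267605)])
front (array([ 0.48633471, -0.244363  ,  0.02478809]), [np.float64(0.0005787755421157623), np.float64(0.0005787755421156069)])
```

```bash
python3 - <<'E'
from h import *
inc([.469,-.242,.17],np.pi/2-.108)
E
```

```text
shift [ 0.0029 -0.6712  0.5136] roll -0.1358 yang now 1.327 j6 -0.103
```

>>> send_rows(
  increments=[
    [1, 0, -0.16, 0.1224, 0],
    [1, 0, -0.16, 0.1224, 0],
    [1, 0, -0.16, 0.1224, 0],
    [1, 0, -0.16, 0.1224, 0],
    [1, 0, -0.16, 0.1224, 0],
  ],
)

```text
time: 0.57
tool_pos: [0.2132, 0.3465, 0.1724]
ee_rot: [-1.209, 1.57, -1.452]
wrist_force: [0.0, 0.3, 0.4]
width: 0.094
```

>>> send_rows(
  increments=[
    [1, 0, -0.16, 0.1224, 0],
    [1, 0, -0.16, 0.1224, 0],
    [1, 0, -0.16, 0.1224, 0],
    [1, 0, -0.16, 0.1224, 0],
    [1, 0, -0.16, 0.1224, 0],
  ],
)

```text
time: 0.98
tool_pos: [0.2933, 0.1618, 0.1727]
ee_rot: [-0.006, 1.57, -0.25]
wrist_force: [0.9, 0.6, 0.3]
width: 0.0939
```

>>> send_rows(
  increments=[
    [1, 0, -0.16, 0.1224, 0],
    [1, 0, -0.16, 0.1224, 0],
    [1, 0, -0.16, 0.1224, 0],
    [1, 0, -0.16, 0.1224, 0],
    [1, 0, -0.16, 0.1224, 0],
  ],
)

```text
time: 1.4
tool_pos: [0.3735, -0.0234, 0.1727]
ee_rot: [-0.295, 1.57, -0.541]
wrist_force: [0.4, 0.6, -0.0]
width: 0.0937
```

>>> send_rows(
  increments=[
    [1, 0, -0.16, 0.1224, 0],
    [1, 0, -0.16, 0.1224, 0],
    [1, 0, -0.16, 0.1224, 0],
    [1, 0, -0.16, 0.1224, 0],
    [1, 0, -0.16, 0.1224, 0],
  ],
)

```text
time: 1.82
tool_pos: [0.4537, -0.2083, 0.1721]
ee_rot: [3.068, 1.57, 2.823]
wrist_force: [-0.1, 0.0, 0.0]
width: 0.0935
```

```bash
python3 - <<'E'
from h import *
st(); inc([.469,-.242,.17],np.pi/2-.108)
E
```

```text
{'time': 1.8167, 'joint_positions': [-0.5439, -0.0258, 1.4882, -0.0001, 1.6798, -1.8692], 'tool_pos': [0.4537, -0.2083, 0.1721], 'ee_rot': [3.0681, 1.5703, 2.8226], 'wrist_force': [-0.085, 0.0479, 0.0103], 'width': 0.0935}
shift [ 0.0021 -0.029   0.0231] roll -0.1375 yang now 1.3253 j6 -1.869
```

>>> send_rows(
  increments=[
    [1, 0.002, -0.029, 0.023, -0.07],
    [1, 0.002, -0.029, 0.023, -0.1375],
    [1, 0.002, -0.029, 0.023, -0.1375],
  ],
)

```text
time: 2.07
tool_pos: [0.4685, -0.2407, 0.1689]
ee_rot: [2.621, 1.567, 2.514]
wrist_force: [0.2, 0.8, 0.4]
width: 0.0941
```

```bash
python3 - <<'E'
from h import *
st(); snap('wrist','w1')
E
```

```text
{'time': 2.0667, 'joint_positions': [-0.5824, 0.039, 1.4293, 0.0002, 1.6769, -2.0452], 'tool_pos': [0.4685, -0.2407, 0.1689], 'ee_rot': [2.6215, 1.5672, 2.5136], 'wrist_force': [0.2388, 0.7866, 0.4012], 'width': 0.0941}
```

View pics/w1.png

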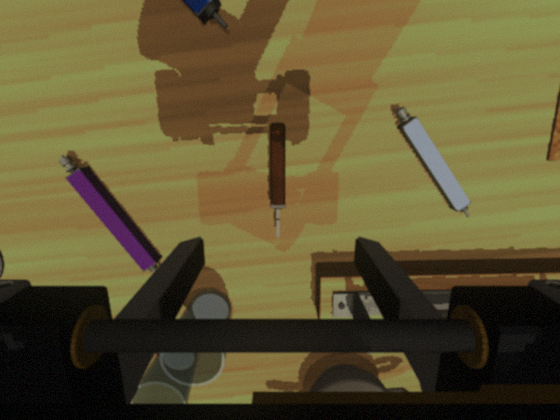

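```bash
python3 - <<'E'
from h import *
crop('w1',250,110,60,140,4,'c5')
print(np.load('pics/w1.npz')['T'].round(3))
for uv,z in [((278,236),.0225),((277,124),.026),((278,206),.026)]: print(atz('w1',uv,z))
E
```

```text
[[ 0.109  0.959  0.261  0.394]
 [ 0.994 -0.106 -0.027 -0.234]
 [ 0.002  0.262 -0.965  0.38 ]
 [ 0.     0.     0.     1.   ]]
[ 0.5258289  -0.24855099  0.0225    ]
[ 0.39349262 -0.2350332   0.026     ]
[ 0.48694446 -0.2442493   0.026     ]
```

View pics/c5.png

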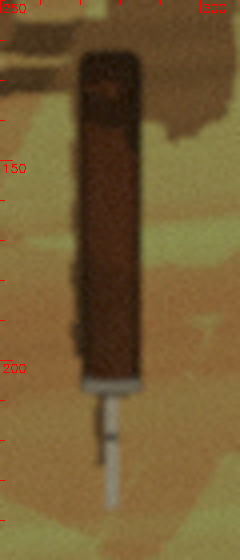

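```bash
python3 - <<'E'
from h import *
inc([.471,-.2428,.004],np.pi/2-.105)
E
```

```text
shift [ 0.1656 -0.0032  0.0033] roll -0.0039 yang now 1.4619 j6 -2.043
```

>>> send_rows(
  increments=[
    [1, 0.04, -0.002, 0.003, -0.004],
    [1, 0.08, -0.002, 0.003, -0.004],
    [1, 0.12, -0.002, 0.003, -0.004],
    [1, 0.14, -0.002, 0.003, -0.004],
    [1, 0.14, -0.002, 0.003, -0.004],
  ],
)

```text
time: 2.53
tool_pos: [0.4671, -0.2375, 0.025]
ee_rot: [2.637, 1.559, 2.535]
wrist_force: [-0.7, -0.1, -0.6]
width: 0.0938
```

```bash
python3 - <<'E'
from h import *
st(); inc([.471,-.2428,.004],np.pi/2-.105); snap('wrist','w2'); snap('scene','s2'); crop('s2',150,190,140,120,5,'c6')
E
```

```text
{'time': 2.5333, 'joint_positions': [-0.5788, 0.1171, 1.6372, 0.0003, 1.3991, -2.0473], 'tool_pos': [0.4671, -0.2375, 0.025], 'ee_rot': [2.6371, 1.559, 2.5347], 'wrist_force': [-0.6942, -0.0633, -0.5636], 'width': 0.0938}
shift [ 0.0209 -0.005   0.0046] roll 0.0025 yang now 1.4683 j6 -2.047
```

View pics/w2.png

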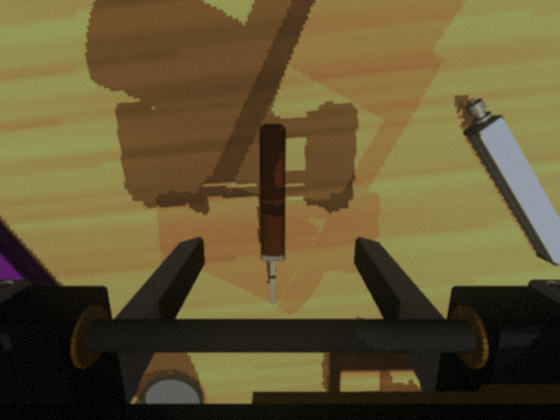

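View pics/c6.png

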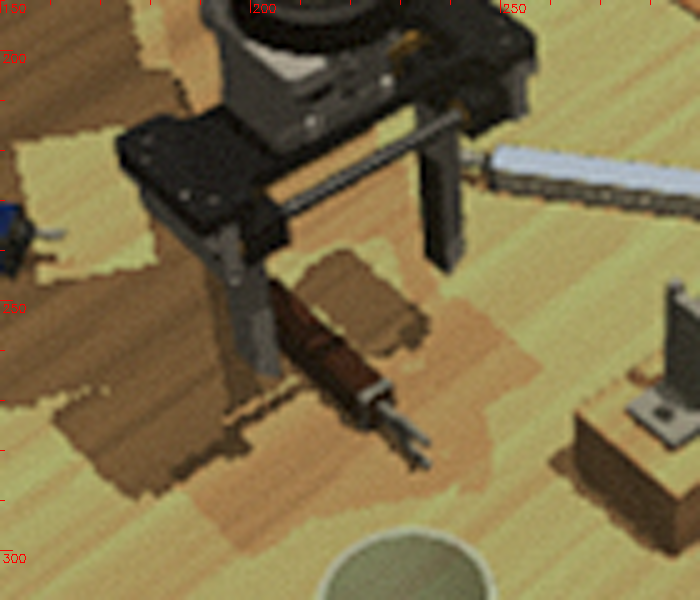

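>>> send_rows(
  increments=[
    [1, 0.01, -0.005, 0.0046, 0],
    [1, 0.015, -0.005, 0.0046, 0],
    [1, 0.015, -0.005, 0.0046, 0],
    [1, 0.015, -0.005, 0.0046, 0],
  ],
)

```text
time: 2.97
tool_pos: [0.476, -0.2473, 0.0165]
ee_rot: [-0.388, 1.57, -0.491]
wrist_force: [-0.1, -0.2, 0.5]
width: 0.0939
```

```bash
python3 - <<'E'
from h import *
st(); inc([.471,-.2428,.004],np.pi/2-.105)
E
```

```text
{'time': 2.9667, 'joint_positions': [-0.5848, 0.1406, 1.6289, 0.0001, 1.371, -2.0531], 'tool_pos': [0.476, -0.2473, 0.0165], 'ee_rot': [-0.388, 1.5697, -0.4905], 'wrist_force': [-0.127, -0.1795, 0.4525], 'width': 0.0939}
shift [ 0.0125  0.0039 -0.0055] roll 0.0025 yang now 1.4683 j6 -2.053
```

>>> send_rows(
  increments=[
    [1, 0, 0, 0, 0],
    [1, 0, 0, 0, 0],
  ],
)

```text
time: 3.13
tool_pos: [0.476, -0.2472, 0.0164]
ee_rot: [-0.329, 1.57, -0.432]
wrist_force: [-0.8, -0.6, 0.1]
width: 0.0939
```

```bash
python3 - <<'E'
from h import *
st(); inc([.471,-.2428,.004],np.pi/2-.105)
E
```

```text
{'time': 3.1333, 'joint_positions': [-0.5848, 0.1404, 1.6293, 0.0002, 1.3708, -2.0532], 'tool_pos': [0.476, -0.2472, 0.0164], 'ee_rot': [-0.3292, 1.5697, -0.4316], 'wrist_force': [-0.7571, -0.5856, 0.133], 'width': 0.0939}
shift [ 0.0124  0.0038 -0.0054] roll 0.0026 yang now 1.4684 j6 -2.053
```

>>> send_rows(
  increments=[
    [1, 0.006, 0.0038, -0.0054, 0.0],
    [1, 0.0125, 0.0038, -0.0054, 0.0],
    [1, 0.0125, 0.0038, -0.0054, 0.0],
    [1, 0.0125, 0.0038, -0.0054, 0.0],
  ],
)

```text
time: 3.47
tool_pos: [0.4698, -0.2421, 0.0023]
ee_rot: [2.61, 1.569, 2.508]
wrist_force: [-0.9, 0.2, 0.1]
width: 0.0941
```

```bash
python3 - <<'E'
from h import *
st(); inc([.471,-.2428,.004],np.pi/2-.105); snap('wrist','w3'); crop('w3',200,100,180,180,4,'c7')
E
```

```text
{'time': 3.4667, 'joint_positions': [-0.5831, 0.1393, 1.6607, 0.0001, 1.3435, -2.0517], 'tool_pos': [0.4698, -0.2421, 0.0023], 'ee_rot': [2.6105, 1.5689, 2.5082], 'wrist_force': [-0.9376, 0.2097, 0.1422], 'width': 0.0941}
shift [-0.0017 -0.0006  0.0012] roll 0.0027 yang now 1.4685 j6 -2.052
```

View pics/c7.png

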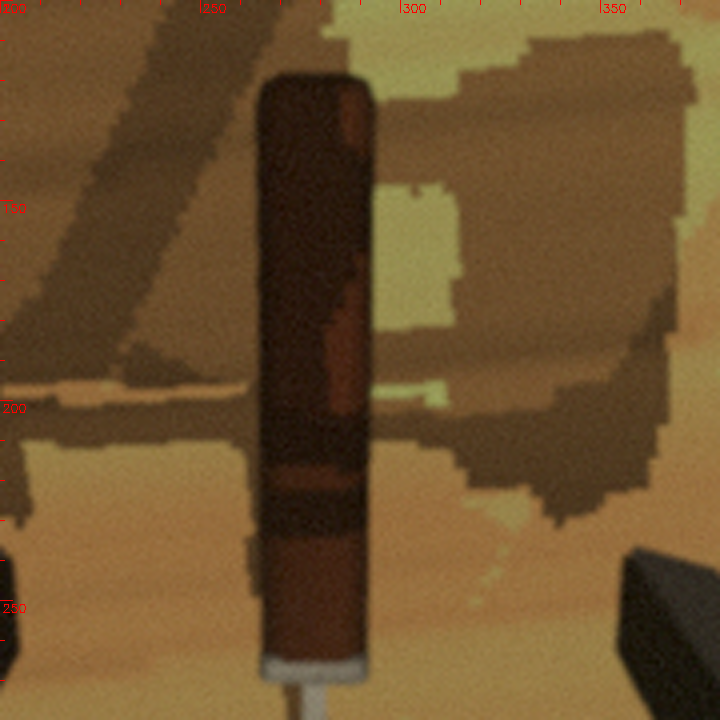

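>>> send_rows(
  increments=[
    [-1, 0, 0, 0, 0],
    [-1, 0, 0, 0, 0],
    [-1, 0, 0, 0, 0],
    [-1, 0, 0, 0, 0],
    [-1, 0, 0, 0, 0],
  ],
)

```text
time: 3.93
tool_pos: [0.4707, -0.2427, 0.0034]
ee_rot: [-0.288, 1.571, -0.39]
wrist_force: [-0.4, -0.3, 0.0]
width: 0.064
```

>>> send_rows(
  increments=[
    [-1, 0, 0, 0, 0],
    [-1, 0, 0, 0, 0],
    [-1, 0, 0, 0, 0],
    [-1, -0.01, 0, 0, 0],
    [-1, -0.02, 0, 0, 0],
  ],
)

```text
time: 4.35
tool_pos: [0.4701, -0.2422, 0.0234]
ee_rot: [2.606, 1.569, 2.504]
wrist_force: [-1.1, -0.7, -0.7]
width: 0.0309
```

```bash
python3 - <<'E'
from h import *
st(); snap('wrist','w4'); snap('scene','s4'); crop('s4',150,190,140,120,5,'c8')
E
```

```text
{'time': 4.35, 'joint_positions': [-0.5832, 0.1205, 1.6369, 0.0001, 1.386, -2.0517], 'tool_pos': [0.4701, -0.2422, 0.0234], 'ee_rot': [2.6058, 1.5691, 2.5035], 'wrist_force': [-1.084, -0.725, -0.7026], 'width': 0.0309}
```

View pics/c8.png

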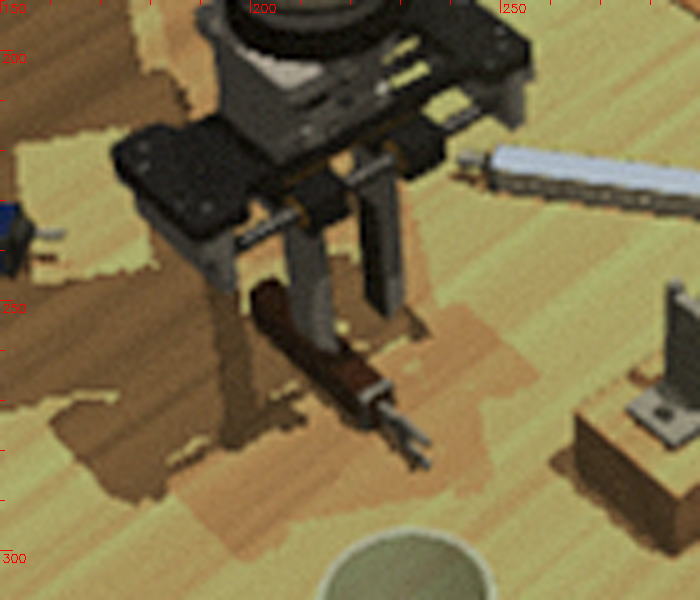

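View pics/w4.png

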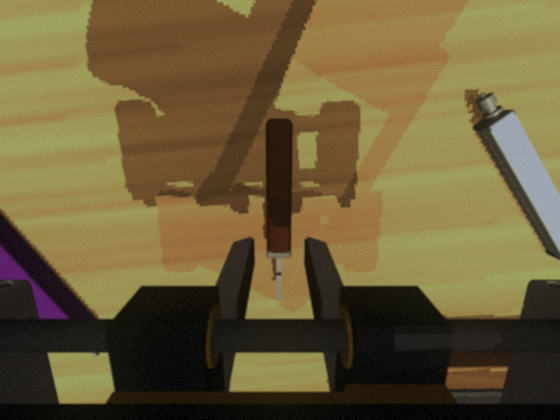

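>>> send_rows(
  increments=[
    [0, 0.02, 0, 0, 0],
    [0, 0.02, 0, 0, 0],
    [-1, 0.02, 0, 0, 0],
    [-1, 0.02, 0, 0, 0],
    [-1, 0.02, 0, 0, 0],
  ],
)

```text
time: 4.87
tool_pos: [0.471, -0.2429, 0.004]
ee_rot: [-0.414, 1.57, -0.516]
wrist_force: [0.8, -0.3, -0.4]
width: 0.0194
```

>>> send_rows(
  increments=[
    [-1, 0, 0, 0, 0],
    [-1, 0, 0, 0, 0],
    [-1, 0, 0, 0, 0],
    [-1, 0, 0, 0, 0],
    [-1, 0, 0, 0, 0],
  ],
)

```text
time: 5.28
tool_pos: [0.4707, -0.2426, 0.0034]
ee_rot: [0.032, 1.571, -0.07]
wrist_force: [0.8, 0.4, 0.5]
width: 0.0007
```

```bash
python3 - <<'E'
from h import *
st()
E
```

```text
{'time': 5.2833, 'joint_positions': [-0.5832, 0.1387, 1.6591, 0.0001, 1.3436, -2.0517], 'tool_pos': [0.4707, -0.2426, 0.0034], 'ee_rot': [0.0319, 1.5706, -0.0704], 'wrist_force': [0.7932, 0.3591, 0.5336], 'width': 0.0007}
```

```bash
python3 - <<'E'
from h import *
snap('wrist','w5'); snap('scene','s5'); crop('s5',150,190,140,120,5,'c9')
E
```

```text
(no output)
```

View pics/c9.png

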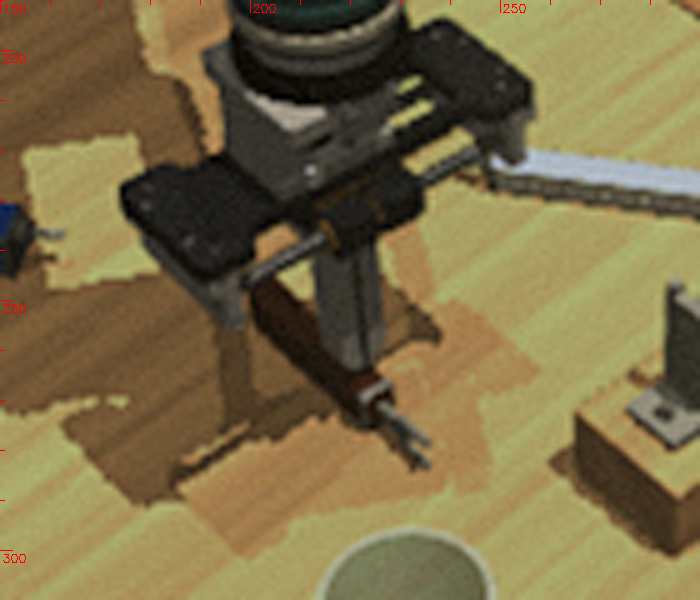

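View pics/w5.png

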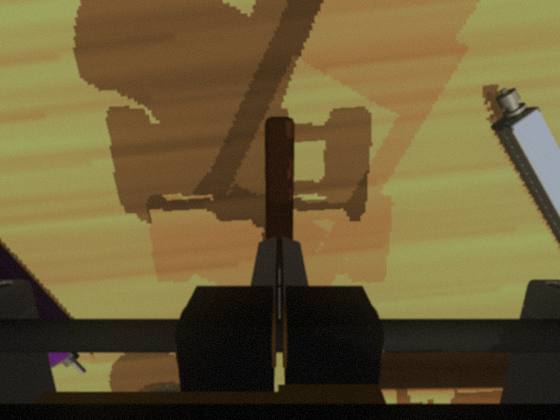

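```bash
python3 - <<'E'
from h import *
o=robot.get_obs(); p=o['tool_pos']; print(p, proj('s5',p),proj('w5',p),proj('s5',p+[0,0,.026]),proj('s5',p+[0,0,.019]))
from h import *
crop('s5',190,230,60,60,12,'c9b')
E
```

```text
[ 0.47058582 -0.24259501  0.00325948] [221.41065232 269.81303952] [279.9999841  231.34988595] [220.62694154 262.47144831] [220.84040072 264.47107636]
```

View pics/c9b.png

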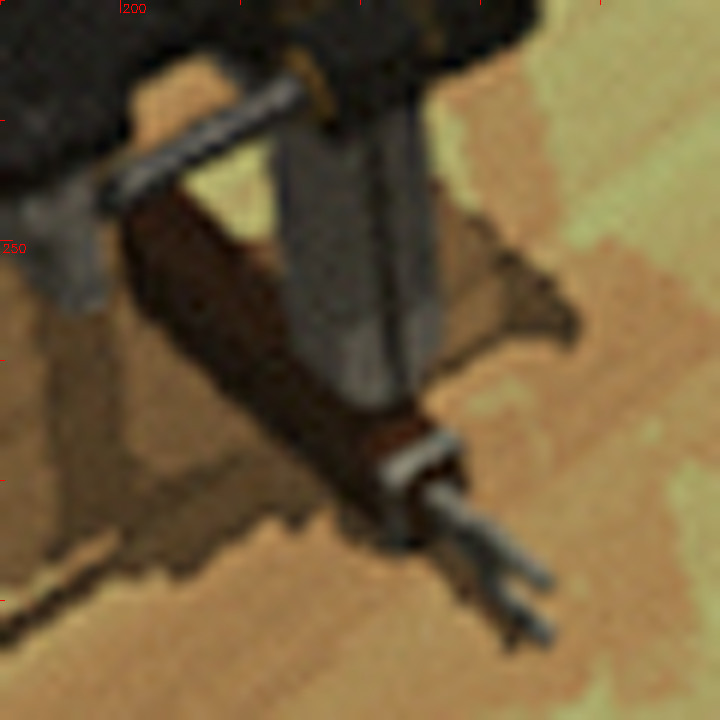

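```bash
python3 - <<'E'
from h import *
y=np.array([np.cos(1.468),np.sin(1.468),0])
for f,p,w in [('s2',[.4671,-.2375,.025],.0938),('s4',[.4701,-.2422,.0234],.0309)]:
    p=np.array(p)
    for dz in (0,.01,.02,.03):
        print(f,dz,[proj(f,p+[0,0,dz]+s*y*(w/2)).round(1).tolist() for s in(-1,1)],[proj(f,p+[0,0,dz]+s*y*(w/2+.0125)).round(1).tolist() for s in(-1,1)])
    
crop('s2',190,230,60,60,12,'c6b')
crop('s4',190,230,60,60,12,'c8b')
E
```

```text
s2 0 [[205.2, 271.6], [236.8, 252.4]] [[200.7, 274.3], [240.9, 249.9]]
s2 0.01 [[204.7, 268.8], [236.6, 249.5]] [[200.3, 271.5], [240.7, 247.0]]
s2 0.02 [[204.3, 265.9], [236.4, 246.6]] [[199.8, 268.6], [240.5, 244.1]]
s2 0.03 [[203.9, 262.9], [236.2, 243.7]] [[199.4, 265.6], [240.3, 241.2]]
s4 0 [[215.5, 267.2], [226.0, 260.8]] [[211.2, 269.8], [230.1, 258.2]]
s4 0.01 [[215.2, 264.3], [225.7, 257.9]] [[210.8, 266.9], [229.9, 255.4]]
s4 0.02 [[214.8, 261.4], [225.4, 255.0]] [[210.4, 264.0], [229.6, 252.5]]
s4 0.03 [[214.5, 258.5], [225.2, 252.1]] [[210.1, 261.1], [229.4, 249.5]]
```

View pics/c6b.png

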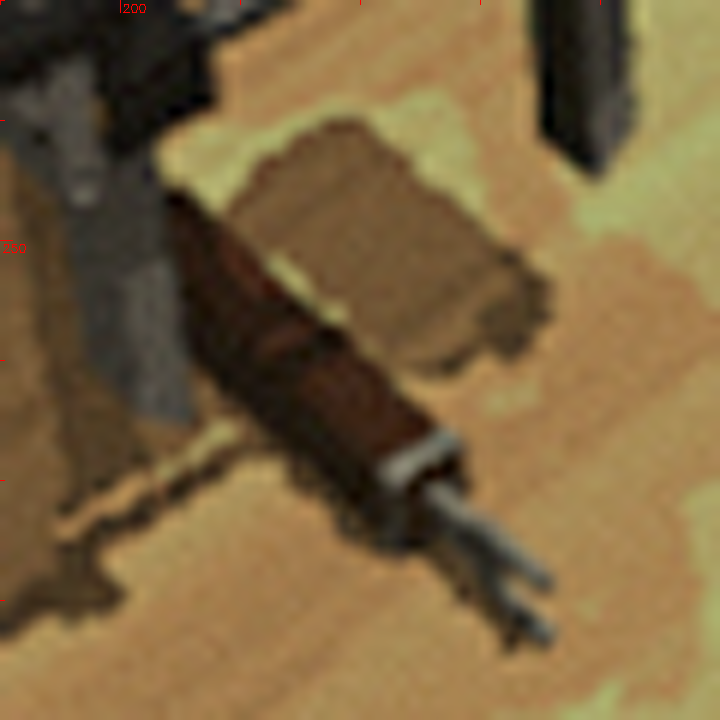

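View pics/c8b.png

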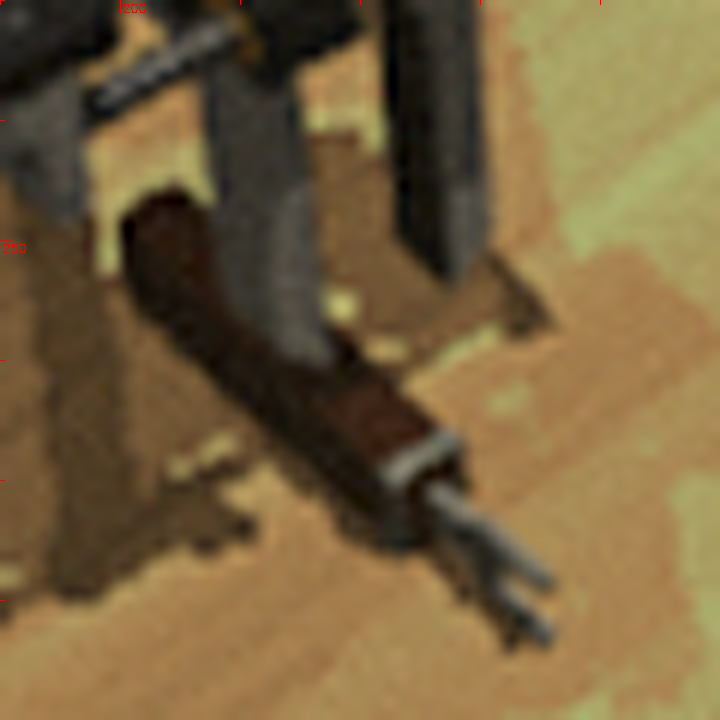

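```bash
python3 - <<'E'
from h import *
crop('w2',340,225,60,60,10,'c10')
print(tri(('s2',(236,241)),('w2',(356,239))))
y=np.array([np.cos(1.468),np.sin(1.468),0]);x=np.array([y[1],-y[0],0])
p=np.array([.4671,-.2375,.025])
for dz in (0,.01,.02,.03):
  print(dz,proj('w2',p+[0,0,dz]+y*.047-x*.008),proj('w2',p+[0,0,dz]+y*.047+x*.008))
E
```

```text
(array([ 0.46667999, -0.18857167,  0.05734317]), [np.float64(0.0018497389119292728), np.float64(0.0018497389119293821)])
0 [345.35965732 220.6673914 ] [344.18290668 241.58025285]
0.01 [348.46984242 224.95907775] [347.18183569 246.72549007]
0.02 [351.87685411 229.66034959] [350.46132163 252.35207647]
0.03 [355.62531402 234.83277943] [354.06266663 258.53087371]
```

View pics/c10.png

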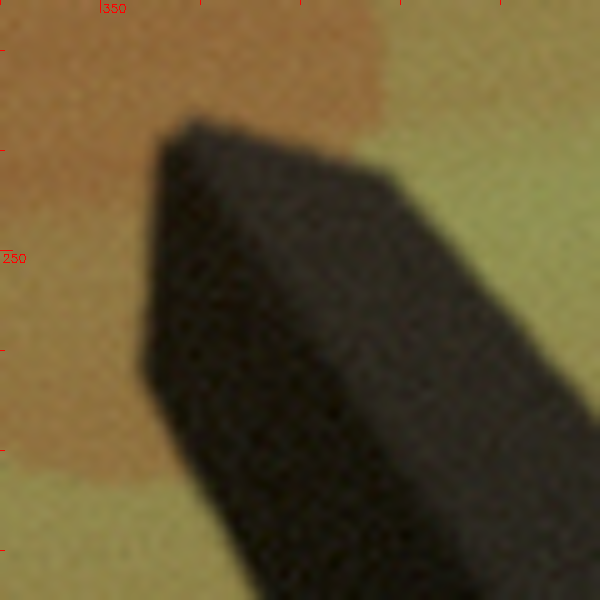

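```bash
python3 - <<'E'
from h import *
crop('w5',245,225,70,60,10,'c11')
y=np.array([np.cos(1.468),np.sin(1.468),0]);x=np.array([y[1],-y[0],0])
p=np.array([.4706,-.2426,.0033])
for dz in (0,.01,.02,.025,.03):
  print(dz,[proj('w5',p+[0,0,dz]+s*y*.0128-x*.008).round(1) for s in(-1,1)],[proj('s5',p+[0,0,dz]+s*x*.008).round(1) for s in (-1,1)])
E
```

```text
0 [array([262.2, 220.9]), array([297.8, 220.8])] [array([219.4, 267.9]), array([223.4, 271.7])]
0.01 [array([261.4, 225.3]), array([298.7, 225.3])] [array([219.1, 265.1]), array([223.1, 268.9])]
0.02 [array([260.6, 230.2]), array([299.6, 230.2])] [array([218.8, 262.3]), array([222.8, 266.1])]
0.025 [array([260.1, 232.8]), array([300.1, 232.8])] [array([218.6, 260.9]), array([222.7, 264.6])]
0.03 [array([259.6, 235.6]), array([300.7, 235.5])] [array([218.5, 259.4]), array([222.5, 263.2])]
```

View pics/c11.png

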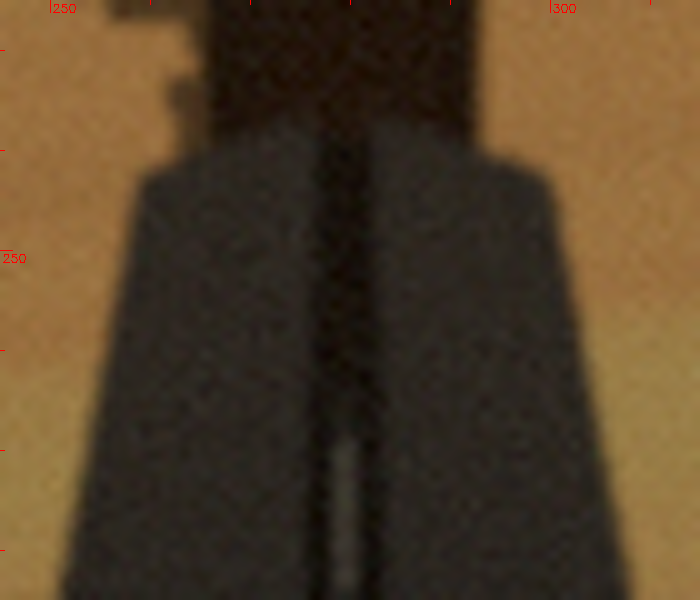

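>>> send_rows(
  increments=[
    [0, 0, 0, 0, 0],
    [0, 0, 0, 0, 0],
    [0, 0, 0, 0, 0],
    [0, 0, 0, 0, 0],
    [0, 0, 0, 0, 0],
  ],
)

```text
time: 5.8
tool_pos: [0.4706, -0.2426, 0.0032]
ee_rot: [1.825, 1.571, 1.723]
wrist_force: [-0.4, -0.7, -0.2]
width: 0.0303
```

>>> send_rows(
  increments=[
    [0, 0, 0, 0, 0],
    [0, 0.003, 0, 0, 0],
    [0, 0.006, 0, 0, 0],
    [0, 0.01, 0, 0, 0],
    [0, 0.01, 0, 0, 0],
  ],
)

```text
time: 6.22
tool_pos: [0.4698, -0.2421, -0.008]
ee_rot: [2.605, 1.569, 2.503]
wrist_force: [0.1, 0.5, -0.8]
width: 0.0468
```

>>> send_rows(
  increments=[
    [0, 0.003, 0, 0, 0],
    [0, 0.006, 0, 0, 0],
    [0, 0.008, 0, 0, 0],
    [0, 0.008, 0, 0, 0],
  ],
)

```text
time: 6.55
tool_pos: [0.4702, -0.2423, -0.0154]
ee_rot: [2.597, 1.57, 2.495]
wrist_force: [0.3, 0.5, -1.7]
width: 0.047
```

```bash
python3 - <<'E'
from h import *
st(); snap('wrist','w6'); snap('scene','s6'); crop('s6',190,230,60,60,12,'c12')
E
```

```text
{'time': 6.55, 'joint_positions': [-0.5832, 0.1575, 1.6785, 0.0001, 1.3068, -2.0517], 'tool_pos': [0.4702, -0.2423, -0.0154], 'ee_rot': [2.5968, 1.5696, 2.4945], 'wrist_force': [0.2687, 0.5043, -1.7251], 'width': 0.047}
```

View pics/c12.png

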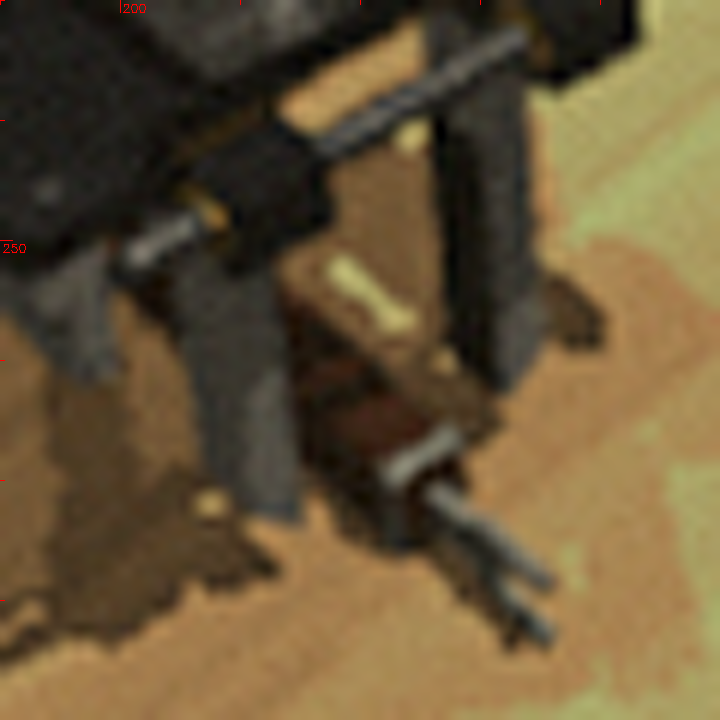

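>>> send_rows(
  increments=[
    [0, 0.003, 0, 0, 0],
    [0, 0.006, 0, 0, 0],
    [0, 0.006, 0, 0, 0],
  ],
)

```text
time: 6.9
tool_pos: [0.4701, -0.2423, -0.0215]
ee_rot: [2.543, 1.57, 2.441]
wrist_force: [0.1, -0.2, -1.0]
width: 0.047
```

>>> send_rows(
  increments=[
    [0, 0.002, 0, 0, 0],
    [0, 0.003, 0, 0, 0],
    [0, 0.003, 0, 0, 0],
  ],
)

```text
time: 7.15
tool_pos: [0.4704, -0.2425, -0.0241]
ee_rot: [2.517, 1.57, 2.415]
wrist_force: [-0.4, -0.8, -0.3]
width: 0.0467
```

```bash
python3 - <<'E'
from h import *
st(); snap('wrist','w7'); snap('scene','s7'); crop('s7',190,230,60,60,12,'c13')
E
```

```text
{'time': 7.15, 'joint_positions': [-0.5832, 0.1667, 1.6868, 0.0001, 1.2887, -2.0517], 'tool_pos': [0.4704, -0.2425, -0.0241], 'ee_rot': [2.5175, 1.5702, 2.4152], 'wrist_force': [-0.418, -0.8468, -0.2647], 'width': 0.0467}
```

View pics/c13.png

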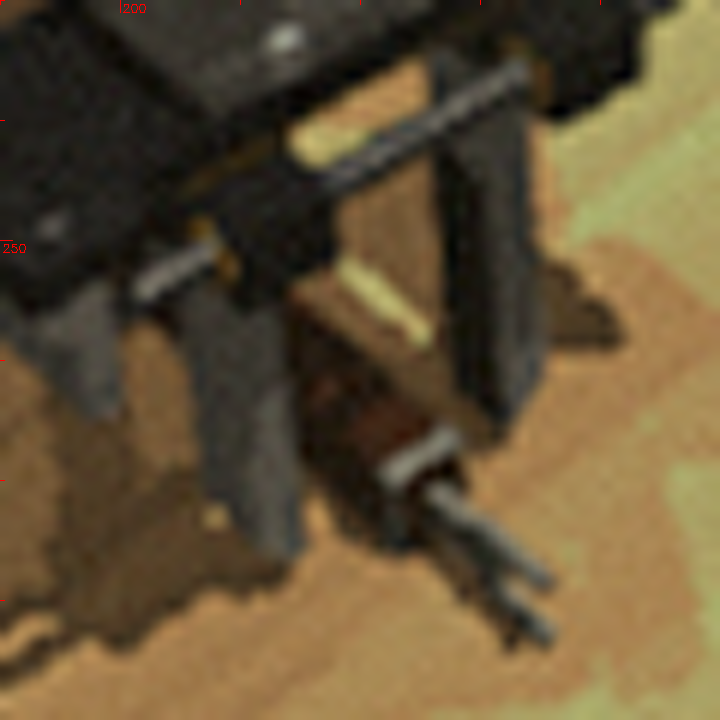

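View pics/w7.png

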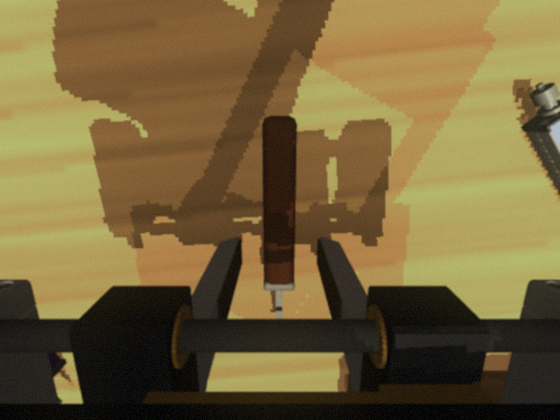

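>>> send_rows(
  increments=[
    [-1, 0, 0, 0, 0],
    [-1, 0, 0, 0, 0],
    [-1, 0, 0, 0, 0],
    [-1, 0, 0, 0, 0],
    [-1, 0, 0, 0, 0],
  ],
)

```text
time: 7.67
tool_pos: [0.4706, -0.2426, -0.0237]
ee_rot: [0.294, 1.571, 0.192]
wrist_force: [0.5, 0.1, 0.7]
width: 0.0183
```

>>> send_rows(
  increments=[
    [-1, 0, 0, 0, 0],
    [-1, 0, 0, 0, 0],
    [-1, 0, 0, 0, 0],
  ],
)

```text
time: 7.92
tool_pos: [0.4706, -0.2426, -0.0237]
ee_rot: [0.404, 1.571, 0.302]
wrist_force: [-0.6, -0.1, 0.4]
width: 0.0181
```

>>> send_rows(
  increments=[
    [-1, -0.02, 0, 0, 0],
    [-1, -0.06, 0, 0, 0],
    [-1, -0.1, 0, 0, 0],
    [-1, -0.13, 0, 0, -0.08],
    [-1, -0.13, 0, 0, -0.08],
  ],
)

```text
time: 8.33
tool_pos: [0.4747, -0.2453, 0.1146]
ee_rot: [-0.564, 1.556, -0.584]
wrist_force: [0.9, -1.0, 0.0]
width: 0.0178
```

>>> send_rows(
  increments=[
    [-1, 0, 0, 0, 0],
    [-1, 0, 0, 0, 0],
    [-1, 0, 0, 0, 0],
  ],
)

```text
time: 8.58
tool_pos: [0.4692, -0.2417, 0.1038]
ee_rot: [2.553, 1.566, 2.53]
wrist_force: [0.1, -0.1, -1.8]
width: 0.0178
```

```bash
python3 - <<'E'
from h import *
st(); inc([.5,-.2,.1]); snap('wrist','w8'); snap('scene','s8'); crop('s8',180,180,120,100,6,'c14');snap('top','t8')
crop('t8',180,140,150,110,5,'c15')
E
```

```text
{'time': 8.5833, 'joint_positions': [-0.5832, 0.0658, 1.5308, 0.0001, 1.5496, -2.1313], 'tool_pos': [0.4692, -0.2417, 0.1038], 'ee_rot': [2.5526, 1.5662, 2.5298], 'wrist_force': [0.067, -0.0991, -1.766], 'width': 0.0178}
shift [0.0038 0.0424 0.0298] roll 0 yang now 1.548 j6 -2.131
```

View pics/c14.png

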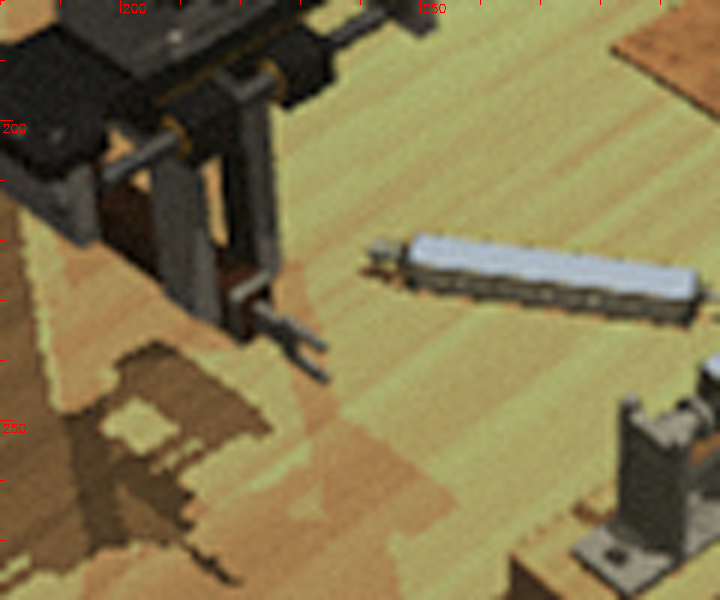

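View pics/w8.png

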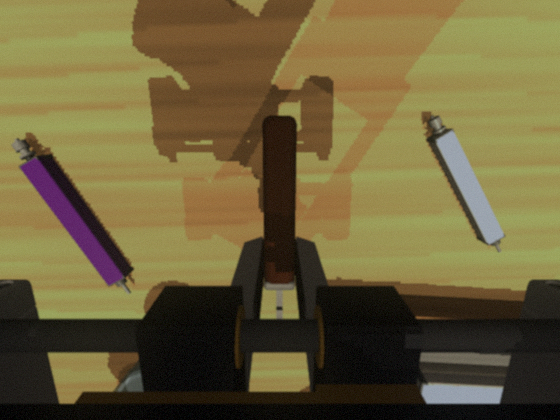

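View pics/c15.png

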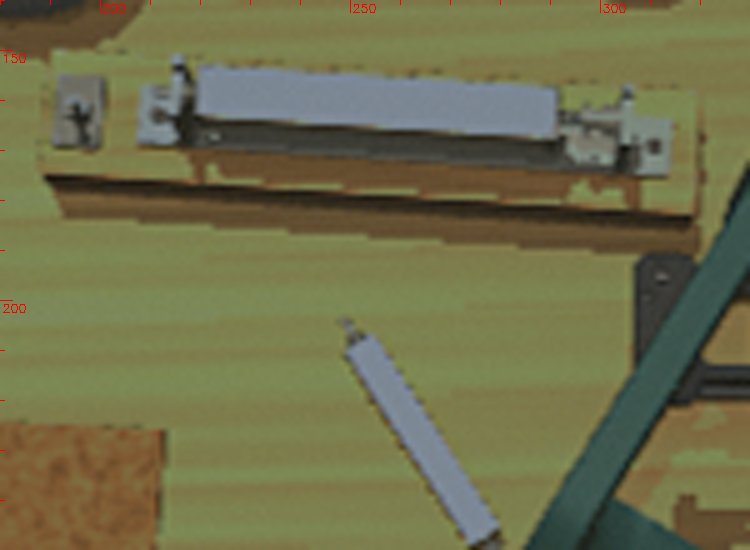

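```bash
python3 - <<'E'
from h import *
crop('scene0',275,235,60,60,12,'c16')
crop('t8',285,145,50,40,14,'c17')
print(proj('t8',[.6,-.17,.1]))
E
```

```text
[307.2928988  168.27169463]
```

View pics/c16.png

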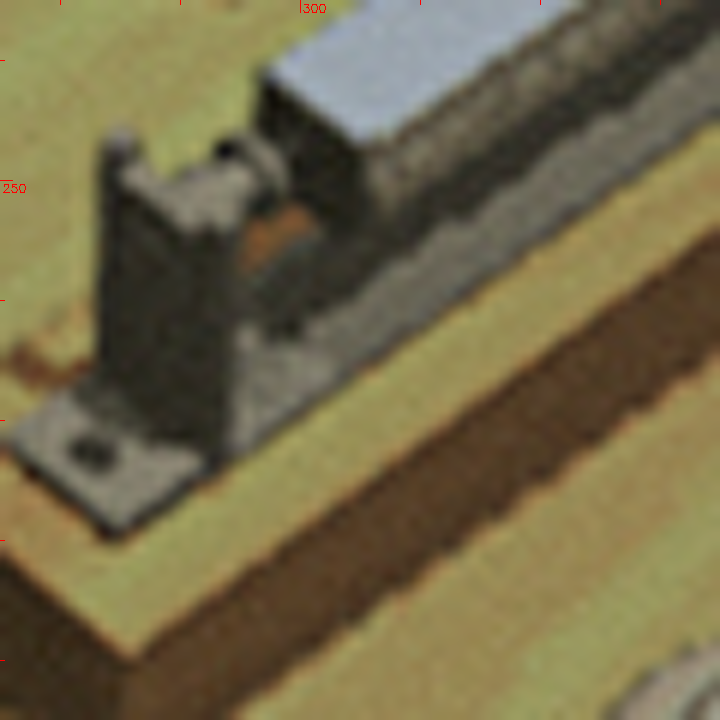

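View pics/c17.png

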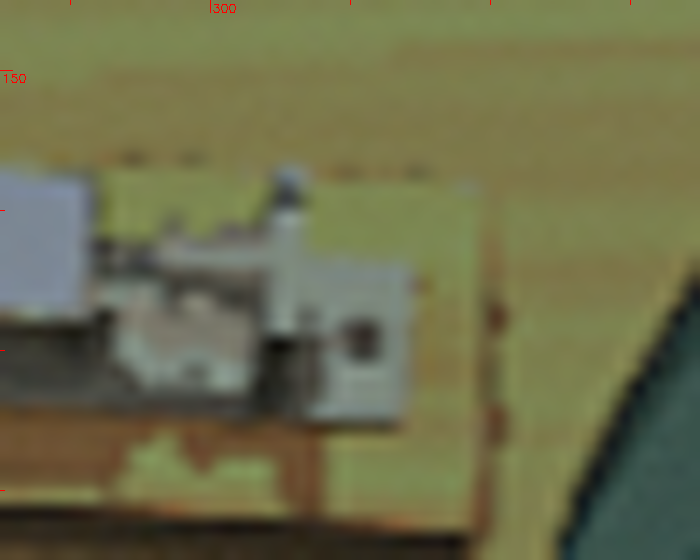

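```bash
python3 - <<'E'
from h import *
T={'FL':(220,153),'FR':(291.4,157.6),'NR':(291.2,167.6),'NL':(219,163)}
S={'FL':(358,210),'FR':(305,246.3),'NR':(297,241.2),'NL':(351.3,205.3)}
P={}
for k in T: P[k],r=tri(('top0',T[k]),('scene0',S[k])); print(k,P[k].round(4),np.round(r[0],4),atz('top0',T[k],.107).round(4),atz('scene0',S[k],.107).round(4))
c={k:atz('top0',T[k],.107) for k in T}
for d in (P,c):
    m=np.mean(list(d.values()),0); v=(d['FL']+d['NL']-d['FR']-d['NR'])/2; print('mid',m,'len',np.linalg.norm(v),'yaw',np.arctan2(-v[0],v[1]))
# cleat
for uv in [(189,175.3),(319,183),(190.5,150),(319.5,157.8)]: print(atz('top0',uv,.045).round(4))
# ear horns far
print('horn far',tri(('top0',(305.6,158)),('scene0',(294,255.5)))) 
print('horn near', tri(('top0',(305.5,168.5)),('scene0',(285,246.5))))
for n,uv in [('near horn',(285,246.5)),]: print(n,atz('scene0',uv,.114))
print('far horn top',atz('top0',(305.6,157.5),.114))
E
```

```text
FL [0.6445 0.0557 0.1061] 0.0006 [0.6437 0.0552 0.107 ] [0.6453 0.0553 0.107 ]
FR [ 0.6285 -0.1284  0.1069] 0.0013 [ 0.6275 -0.1293  0.107 ] [ 0.6292 -0.1274  0.107 ]
NR [ 0.603  -0.1267  0.1044] 0.002 [ 0.6009 -0.1281  0.107 ] [ 0.6058 -0.1272  0.107 ]
NL [0.6199 0.0599 0.1038] 0.0025 [0.6171 0.0579 0.107 ] [0.6231 0.0588 0.107 ]
mid [ 0.62394894 -0.03488794  0.10531043] len 0.18609368508555826 yaw -0.08845212755693047
mid [ 0.62231156 -0.03608546  0.107     ] len 0.18590205826837483 yaw -0.0871868004926267
[0.6011 0.1455 0.045 ]
[ 0.5723 -0.2038  0.045 ]
[0.6714 0.1418 0.045 ]
[ 0.6422 -0.2076  0.045 ]
horn far (array([ 0.62733895, -0.16503558,  0.10495368]), [np.float64(0.0015727243871097496), np.float64(0.0015727243871096809)])
horn near (array([ 0.59829798, -0.16300749,  0.11120226]), [np.float64(0.002270056075277071), np.float64(0.002270056075277091)])
near horn [ 0.60142091 -0.16324481  0.114     ]
far horn top [ 0.62509579 -0.16564436  0.114     ]
```

```bash
cat >> h.py <<'E'
MID=np.array([.623,-.0355,0]); YAW=-.085
yd=np.array([-np.sin(YAW),np.cos(YAW),0]); xd=np.array([np.cos(YAW),np.sin(YAW),0])
TIP=.056; DZ=.0367
def tcp_for_tip(xp,yp,z): return MID+xp*xd+yp*yd-TIP*xd+np.array([0,0,z-DZ])
def tip_now():
    p=robot.get_obs()['tool_pos']; t=p+TIP*xd-MID; print('fork tip rel: x',round(t@xd*1e3,2),'y',round(t@yd*1e3,2),'z',round((p[2]+DZ)*1e3,2),'F',(np.array([xd,yd,[0,0,1]])@robot.get_obs()['wrist_force']).round(2),'t',round(robot.get_obs()['time'],2))
E
python3 - <<'E'
from h import *
p=np.array([.4692,-.2417,.1038]); a=1.548; x=np.array([np.sin(a),-np.cos(a),0])
tip=p+.056*x+[0,0,.0367]
print(tip, proj('s8',tip), proj('s8',tip+[0,0,.008]),proj('s8',tip-[0,0,.008]), proj('w8',tip+[0,0,.0095]))
crop('w8',250,230,60,100,7,'c18')
inc(tcp_for_tip(-.03,-.145,.16),np.pi/2+YAW)
E
```

```text
[ 0.52518545 -0.24297648  0.1405    ] [234.03304811 240.12309216] [233.83447961 237.45343457] [234.22946692 242.7638482 ] [280.60805372 340.59870897]
shift [-0.0192  0.0705  0.0538] roll 0.0625 yang now 1.5483 j6 -2.131
```

View pics/c18.png

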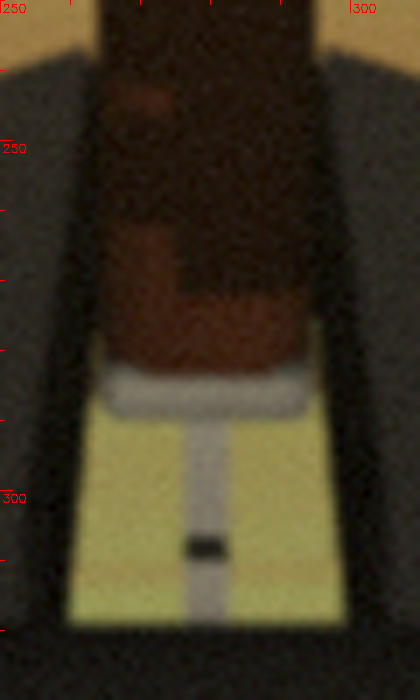

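>>> send_rows(
  increments=[
    [-1, -0.01, 0.025, 0.018, 0.02],
    [-1, -0.018, 0.05, 0.036, 0.04],
    [-1, -0.018, 0.07, 0.0538, 0.0625],
    [-1, -0.018, 0.07, 0.0538, 0.0625],
    [-1, -0.018, 0.07, 0.0538, 0.0625],
  ],
)

```text
time: 9.15
tool_pos: [0.5259, -0.1728, 0.1231]
ee_rot: [2.978, 1.569, 2.896]
wrist_force: [-0.1, 0.3, -1.0]
width: 0.0175
```

>>> send_rows(
  increments=[
    [-1, 0, 0, 0, 0],
    [-1, 0, 0, 0, 0],
  ],
)

```text
time: 9.32
tool_pos: [0.525, -0.1744, 0.1234]
ee_rot: [3.059, 1.569, 2.974]
wrist_force: [0.0, -0.9, -0.4]
width: 0.0179
```

```bash
python3 - <<'E'
from h import *
st(); tip_now(); inc(tcp_for_tip(-.03,-.145,.099),np.pi/2+YAW); snap('scene','s9'); crop('s9',220,190,120,100,6,'c19')
E
```

```text
{'time': 9.3167, 'joint_positions': [-0.423, 0.1105, 1.4431, -0.0004, 1.5896, -1.9081], 'tool_pos': [0.525, -0.1744, 0.1234], 'ee_rot': [3.0594, 1.5691, 2.9737], 'wrist_force': [0.0423, -0.9075, -0.409], 'width': 0.0179}
fork tip rel: x -29.86 y -146.76 z 160.12 F [ 0.12 -0.9  -0.41] t 9.32
shift [ 0.0611  0.0018 -0.    ] roll -0.0007 yang now 1.4851 j6 -1.908
```

View pics/c19.png

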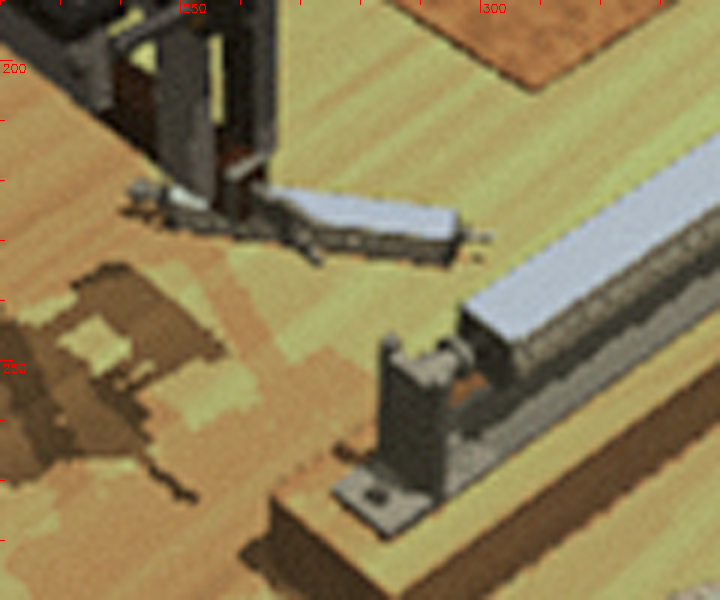

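>>> send_rows(
  increments=[
    [-1, 0.02, 0, 0, 0],
    [-1, 0.04, 0, 0, 0],
    [-1, 0.061, 0, 0, 0],
    [-1, 0.061, 0, 0, 0],
    [-1, 0.061, 0, 0, 0],
  ],
)

```text
time: 9.78
tool_pos: [0.5244, -0.174, 0.062]
ee_rot: [2.813, 1.567, 2.727]
wrist_force: [0.6, -0.8, -1.0]
width: 0.0176
```

>>> send_rows(
  increments=[
    [-1, 0, 0, 0, 0],
    [-1, 0, 0, 0, 0],
  ],
)

```text
time: 9.95
tool_pos: [0.5269, -0.1747, 0.0652]
ee_rot: [-0.329, 1.568, -0.414]
wrist_force: [-0.8, 0.0, -0.3]
width: 0.0177
```

```bash
python3 - <<'E'
from h import *
tip_now(); inc(tcp_for_tip(0.0,-.142,.099),np.pi/2+YAW); snap('scene','s10'); crop('s10',240,210,100,80,7,'c20')
E
```

```text
fork tip rel: x -27.89 y -146.83 z 101.92 F [-0.82 -0.05 -0.32] t 9.95
shift [0.003  0.0048 0.0279] roll -0.0004 yang now 1.4854 j6 -1.908
```

View pics/c20.png

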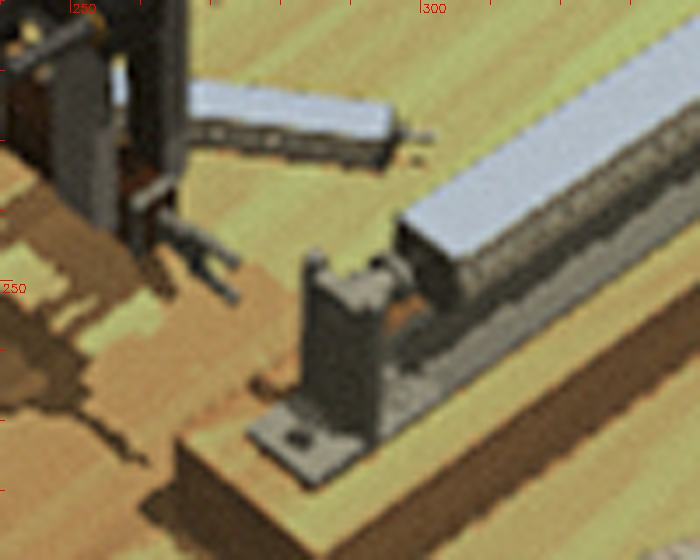

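>>> send_rows(
  increments=[
    [-1, 0, 0, 0.01, 0],
    [-1, 0, 0, 0.02, 0],
    [-1, 0, 0, 0.028, 0],
    [-1, 0, 0, 0.028, 0],
    [-1, 0, 0, 0.028, 0],
  ],
)

```text
time: 10.42
tool_pos: [0.5545, -0.1761, 0.063]
ee_rot: [2.76, 1.57, 2.676]
wrist_force: [-0.3, 0.7, -1.2]
width: 0.0175
```

>>> send_rows(
  increments=[
    [-1, 0, 0, 0, 0],
    [-1, 0, 0, 0, 0],
    [-1, 0, 0, 0, 0],
  ],
)

```text
time: 10.67
tool_pos: [0.5535, -0.1761, 0.0632]
ee_rot: [2.694, 1.57, 2.61]
wrist_force: [0.3, -0.3, -1.2]
width: 0.0177
```

```bash
python3 - <<'E'
from h import *
tip_now(); inc(tcp_for_tip(0.0,-.142,.099),np.pi/2+YAW); snap('scene','s11'); crop('s11',240,210,100,80,7,'c21')
snap('top','t11');crop('t11',285,145,50,40,14,'c22')
E
```

```text
fork tip rel: x -1.27 y -145.99 z 99.86 F [ 0.28 -0.27 -1.2 ] t 10.67
shift [0.0009 0.004  0.0013] roll 0.0002 yang now 1.486 j6 -1.892
```

View pics/c21.png

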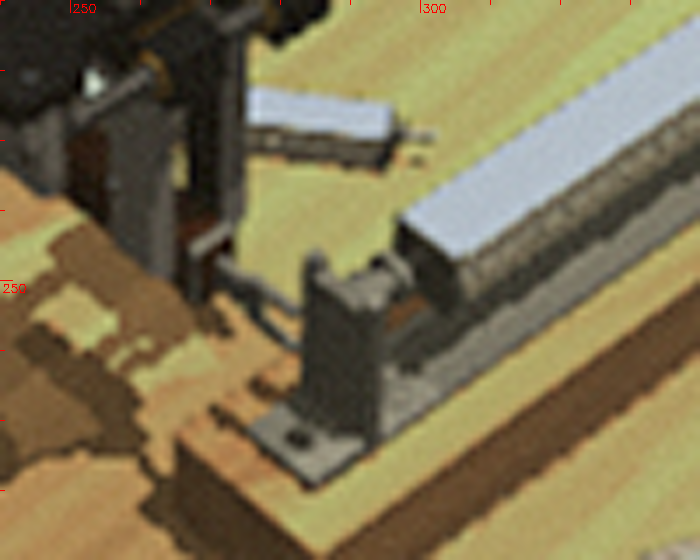

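View pics/c22.png

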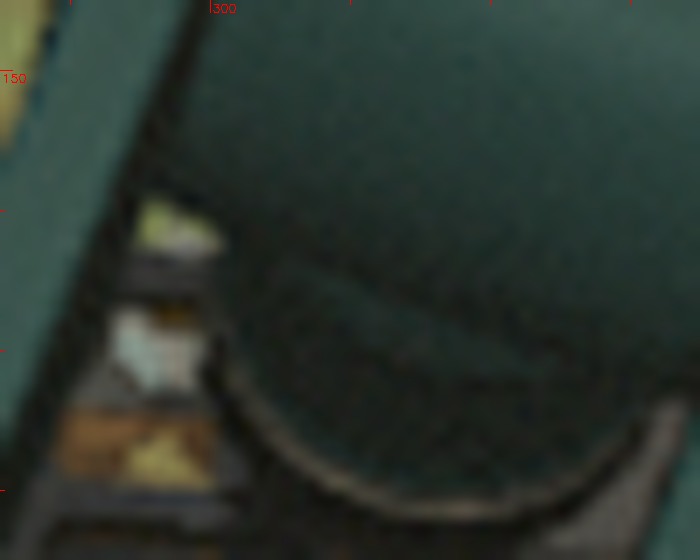

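```bash
python3 - <<'E'
from h import *
W=lambda x,y,z:MID+x*xd+y*yd+np.array([0,0,z])
for y in (-.1265,-.1325): print(y,[proj('s11',W(s*.016,y,z)).round(1).tolist() for s in(-1,1) for z in(.114,.048)])
p=robot.get_obs()['tool_pos']; print('tip',proj('s11',p+.056*xd+[0,0,DZ]).round(1),'ferrule front', proj('s11',p+.020*xd+[0,0,DZ]).round(1), proj('s11',p+.020*xd-.009*yd+[0,0,DZ+.013]).round(1))
crop('s11',255,230,70,55,11,'c21b')
E
```

```text
-0.1265 [[284.2, 244.7], [283.6, 264.9], [294.4, 252.4], [293.3, 272.6]]
-0.1325 [[282.2, 246.0], [281.7, 266.2], [292.4, 253.8], [291.5, 274.0]]
tip [282.3 257. ] ferrule front [271.2 248.3] [268.2 246.1]
```

View pics/c21b.png

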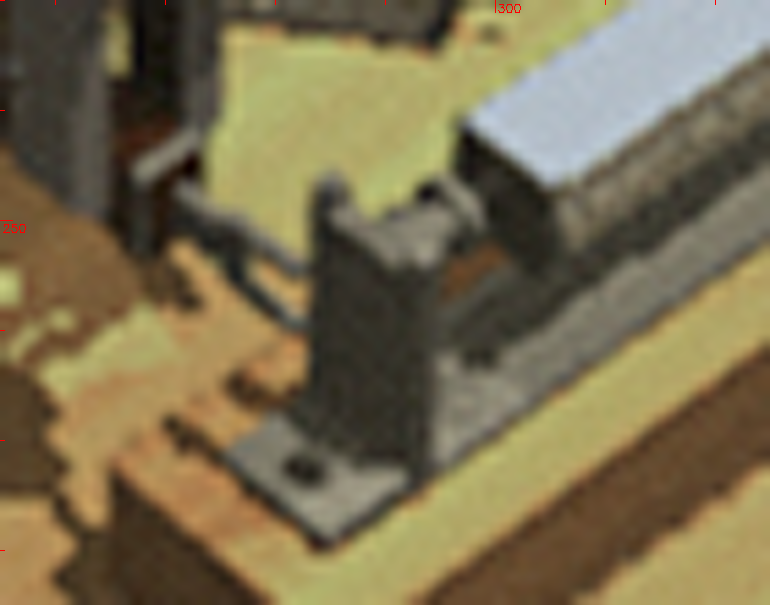

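>>> send_rows(
  increments=[
    [-1, 0.0008, 0.003, 0.002, 0],
    [-1, 0.0008, 0.006, 0.002, 0],
    [-1, 0.0008, 0.007, 0.002, 0],
    [-1, 0.0008, 0.007, 0.002, 0],
  ],
)

```text
time: 11.1
tool_pos: [0.5564, -0.1689, 0.0624]
ee_rot: [1.872, 1.571, 1.788]
wrist_force: [0.8, -0.5, -1.4]
width: 0.0176
```

>>> send_rows(
  increments=[
    [-1, 0, 0.001, 0, 0],
    [-1, 0, 0.002, 0, 0],
    [-1, 0, 0.003, 0, 0],
    [-1, 0, 0.003, 0, 0],
  ],
)

```text
time: 11.43
tool_pos: [0.5567, -0.1662, 0.0625]
ee_rot: [1.29, 1.571, 1.205]
wrist_force: [0.3, -0.6, -0.5]
width: 0.0175
```

```bash
python3 - <<'E'
from h import *
tip_now()
E
```

```text
fork tip rel: x 1.02 y -135.87 z 99.18 F [ 0.39 -0.53 -0.5 ] t 11.43
```

>>> send_rows(
  increments=[
    [-1, 0, 0.001, 0, 0],
    [-1, 0, 0.002, 0, 0],
    [-1, 0, 0.002, 0, 0],
  ],
)

```text
time: 11.68
tool_pos: [0.5568, -0.1642, 0.0624]
ee_rot: [1.58, 1.571, 1.495]
wrist_force: [0.4, 0.1, -0.9]
width: 0.0178
```

>>> send_rows(
  increments=[
    [-1, 0, 0.001, 0, 0],
    [-1, 0, 0.001, 0, 0],
    [-1, 0, 0.001, 0, 0],
  ],
)

```text
time: 11.93
tool_pos: [0.5569, -0.1636, 0.0625]
ee_rot: [-1.487, 1.57, -1.572]
wrist_force: [-0.7, 0.0, -1.1]
width: 0.0175
```

>>> send_rows(
  increments=[
    [-1, 0, 0.001, 0, 0],
    [-1, 0, 0.001, 0, 0],
    [-1, 0, 0.001, 0, 0],
  ],
)

```text
time: 12.18
tool_pos: [0.5569, -0.1634, 0.0625]
ee_rot: [-1.459, 1.569, -1.545]
wrist_force: [-0.0, -3.6, -1.7]
width: 0.0177
```

```bash
python3 - <<'E'
from h import *
tip_now()
E
```

```text
fork tip rel: x 1.04 y -133.02 z 99.22 F [ 0.28 -3.57 -1.65] t 12.18
```

>>> send_rows(
  increments=[
    [-1, 0, -0.004, 0, 0],
    [-1, 0, -0.004, -0.01, 0],
    [-1, 0, -0.004, -0.02, 0],
    [-1, 0, -0.004, -0.032, 0],
    [-1, 0, -0.004, -0.032, 0],
  ],
)

```text
time: 12.6
tool_pos: [0.5223, -0.1628, 0.0623]
ee_rot: [2.569, 1.568, 2.484]
wrist_force: [0.4, 0.7, -0.9]
width: 0.0176
```

>>> send_rows(
  increments=[
    [-1, 0, 0.008, 0, 0],
    [-1, 0, 0.016, 0, 0],
    [-1, 0, 0.024, 0, 0],
    [-1, 0, 0.024, 0, 0],
    [-1, 0, 0.024, 0, 0],
  ],
)

```text
time: 13.02
tool_pos: [0.5272, -0.1389, 0.0625]
ee_rot: [0.077, 1.571, -0.006]
wrist_force: [-0.7, -0.5, -1.2]
width: 0.018
```

>>> send_rows(
  increments=[
    [-1, 0, 0, 0, 0],
    [-1, 0, 0, 0, 0],
    [-1, 0, 0, 0, 0],
  ],
)

```text
time: 13.27
tool_pos: [0.5269, -0.14, 0.0624]
ee_rot: [2.906, 1.571, 2.821]
wrist_force: [0.4, -0.1, -1.0]
width: 0.0178
```

```bash
python3 - <<'E'
from h import *
tip_now(); st(); inc(tcp_for_tip(-.031,-.11215,.099),np.pi/2+YAW); snap('scene','s12'); crop('s12',255,225,70,55,11,'c23'); snap('wrist','w12'); crop('w12',230,220,100,120,6,'c24')
E
```

```text
fork tip rel: x -30.88 y -112.25 z 99.06 F [ 0.4  -0.09 -1.02] t 13.27
{'time': 13.2667, 'joint_positions': [-0.3636, 0.1245, 1.5511, -0.0, 1.4661, -1.8495], 'tool_pos': [0.5269, -0.14, 0.0624], 'ee_rot': [2.9063, 1.5707, 2.8213], 'wrist_force': [0.3937, -0.1251, -1.017], 'width': 0.0178}
shift [ 0.0001  0.0001 -0.0001] roll 0.0 yang now 1.4858 j6 -1.849
```

View pics/c23.png

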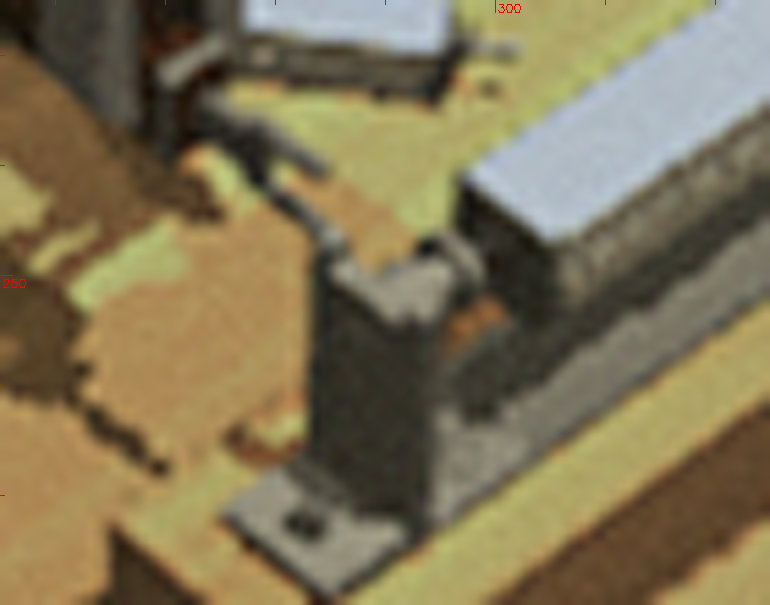

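View pics/c24.png

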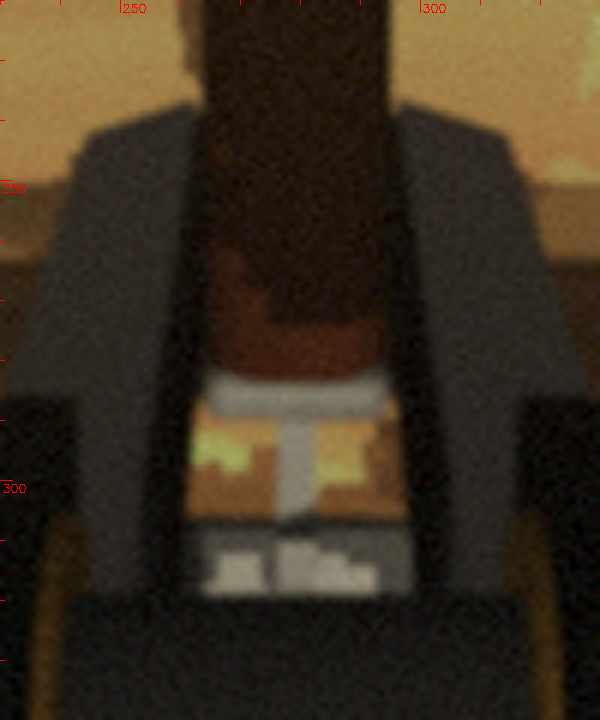

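>>> send_rows(
  increments=[
    [-1, 0, 0, 0.007, 0],
    [-1, 0, 0, 0.014, 0],
    [-1, 0, 0, 0.019, 0],
    [-1, 0, 0, 0.019, 0],
    [-1, 0, 0, 0.019, 0],
  ],
)

```text
time: 13.78
tool_pos: [0.5461, -0.1414, 0.0622]
ee_rot: [2.739, 1.57, 2.655]
wrist_force: [1.0, 0.0, -0.2]
width: 0.0176
```

>>> send_rows(
  increments=[
    [-1, 0, 0, 0, 0],
    [-1, 0, 0, 0, 0],
  ],
)

```text
time: 13.95
tool_pos: [0.5456, -0.1413, 0.0623]
ee_rot: [2.732, 1.57, 2.648]
wrist_force: [-1.0, -0.0, -1.4]
width: 0.0178
```

```bash
python3 - <<'E'
from h import *
tip_now(); inc(tcp_for_tip(-.012,-.11215,.099),np.pi/2+YAW); snap('scene','s13'); crop('s13',265,225,60,50,13,'c25')
E
```

```text
fork tip rel: x -12.16 y -112.02 z 99.02 F [-1.02 -0.11 -1.37] t 13.95
shift [ 0.     -0.0001  0.0002] roll 0.0002 yang now 1.486 j6 -1.84
```

View pics/c25.png

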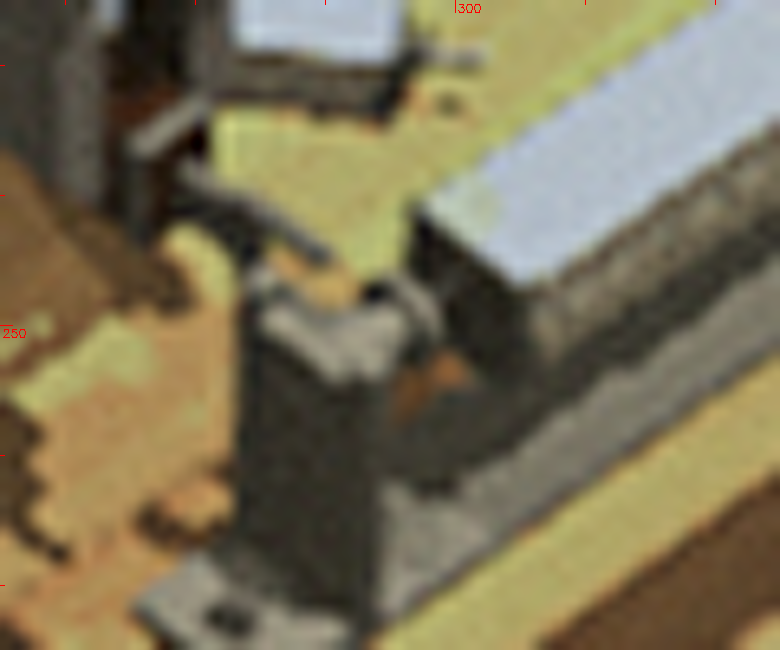

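>>> send_rows(
  increments=[
    [-1, 0, 0, 0.002, 0],
    [-1, 0, 0, 0.004, 0],
    [-1, 0, 0, 0.005, 0],
    [-1, 0, 0, 0.005, 0],
  ],
)

```text
time: 14.33
tool_pos: [0.551, -0.1418, 0.0625]
ee_rot: [0.164, 1.571, 0.079]
wrist_force: [-0.2, -0.6, -1.5]
width: 0.0173
```

>>> send_rows(
  increments=[
    [-1, 0, 0, 0.002, 0],
    [-1, 0, 0, 0.004, 0],
    [-1, 0, 0, 0.005, 0],
    [-1, 0, 0, 0.005, 0],
  ],
)

```text
time: 14.67
tool_pos: [0.556, -0.1423, 0.0624]
ee_rot: [0.567, 1.571, 0.482]
wrist_force: [-0.6, 0.4, -1.2]
width: 0.0178
```

```bash
python3 - <<'E'
from h import *
tip_now(); inc(tcp_for_tip(-.002,-.11215,.099),np.pi/2+YAW); snap('scene','s14'); crop('s14',265,225,60,50,13,'c26')
E
```

```text
fork tip rel: x -1.72 y -112.06 z 99.14 F [-0.59  0.35 -1.23] t 14.67
shift [ 0.0001 -0.0001 -0.0003] roll 0.0003 yang now 1.4861 j6 -1.835
```

View pics/c26.png

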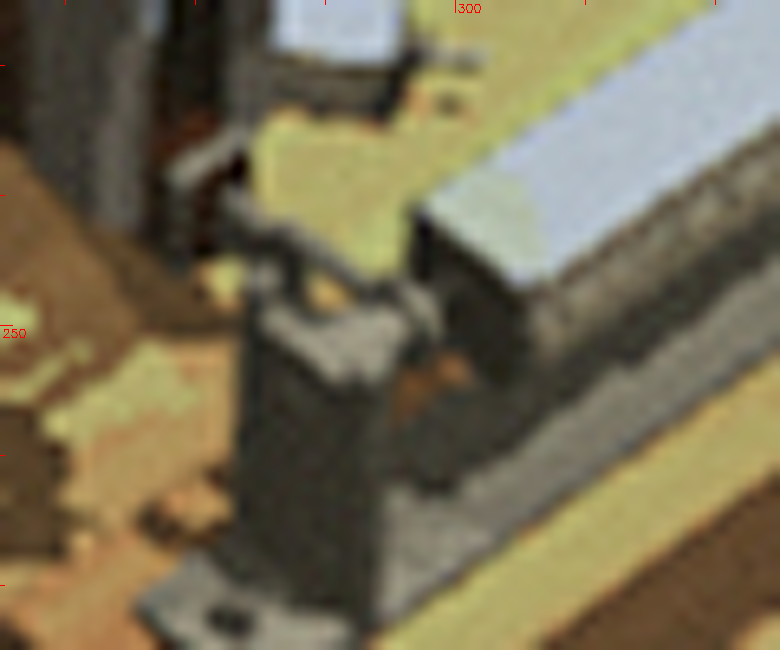

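>>> send_rows(
  increments=[
    [-1, 0, 0, 0.002, 0],
    [-1, 0, 0, 0.004, 0],
    [-1, 0, 0, 0.005, 0],
    [-1, 0, 0, 0.005, 0],
  ],
)

```text
time: 15.05
tool_pos: [0.561, -0.1427, 0.0625]
ee_rot: [0.348, 1.571, 0.263]
wrist_force: [0.5, 0.4, 0.1]
width: 0.0174
```

>>> send_rows(
  increments=[
    [-1, 0, 0, 0.002, 0],
    [-1, 0, 0, 0.004, 0],
    [-1, 0, 0, 0.005, 0],
    [-1, 0, 0, 0.005, 0],
  ],
)

```text
time: 15.38
tool_pos: [0.5659, -0.1431, 0.0625]
ee_rot: [0.426, 1.571, 0.342]
wrist_force: [-0.2, -0.4, -0.2]
width: 0.0175
```

```bash
python3 - <<'E'
from h import *
tip_now(); snap('scene','s15'); crop('s15',265,225,60,50,13,'c27')
E
```

```text
fork tip rel: x 8.29 y -112.06 z 99.16 F [-0.17 -0.46 -0.15] t 15.38
```

View pics/c27.png

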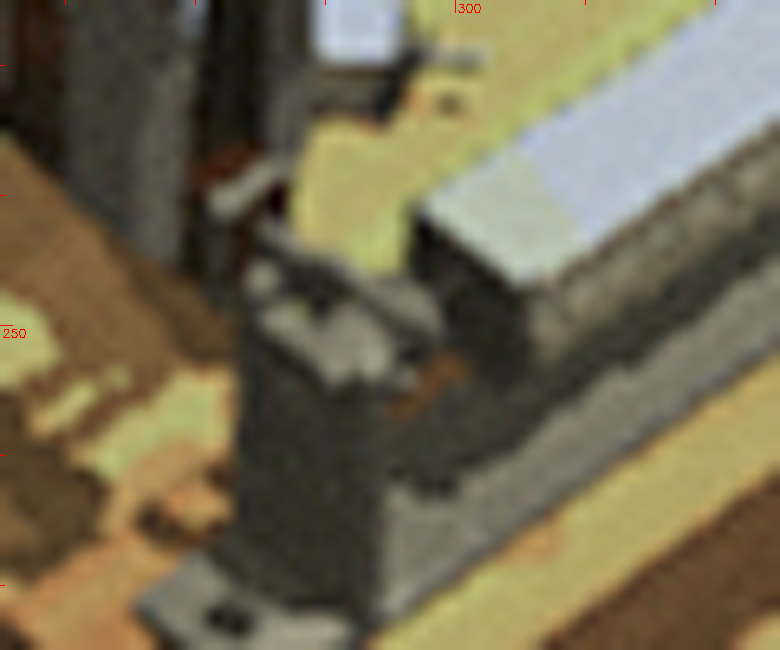

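>>> send_rows(
  increments=[
    [-1, 0, 0.001, 0, 0],
    [-1, 0, 0.002, 0, 0],
    [-1, 0, 0.003, 0, 0],
    [-1, 0, 0.003, 0, 0],
  ],
)

```text
time: 15.77
tool_pos: [0.5657, -0.1408, 0.0624]
ee_rot: [-1.726, 1.569, -1.811]
wrist_force: [-0.6, -2.4, -2.5]
width: 0.0177
```

>>> send_rows(
  increments=[
    [-1, 0, 0.001, 0, 0],
    [-1, 0, 0.0015, 0, 0],
    [-1, 0, 0.0015, 0, 0],
    [-1, 0, 0.0015, 0, 0],
  ],
)

```text
time: 16.1
tool_pos: [0.566, -0.1389, 0.0624]
ee_rot: [-1.693, 1.57, -1.778]
wrist_force: [-0.5, -3.9, -2.1]
width: 0.0178
```

```bash
python3 - <<'E'
from h import *
tip_now()
E
```

```text
fork tip rel: x 7.97 y -107.86 z 99.15 F [-0.17 -3.92 -2.09] t 16.1
```

>>> send_rows(
  increments=[
    [-1, 0, 0.0008, 0, 0],
    [-1, 0, 0.0015, 0, 0],
    [-1, 0, 0.0015, 0, 0],
    [-1, 0, 0.0015, 0, 0],
  ],
)

```text
time: 16.43
tool_pos: [0.5662, -0.1372, 0.0625]
ee_rot: [-1.347, 1.571, -1.432]
wrist_force: [-1.2, -4.3, -1.0]
width: 0.0179
```

>>> send_rows(
  increments=[
    [-1, 0, 0.0008, 0, 0],
    [-1, 0, 0.0014, 0, 0],
    [-1, 0, 0.0014, 0, 0],
    [-1, 0, 0.0014, 0, 0],
  ],
)

```text
time: 16.77
tool_pos: [0.5663, -0.1358, 0.0625]
ee_rot: [-1.368, 1.571, -1.453]
wrist_force: [-0.3, -4.4, -1.2]
width: 0.0177
```

```bash
python3 - <<'E'
from h import *
tip_now(); snap('scene','s16'); crop('s16',265,225,60,50,13,'c28')
E
```

```text
fork tip rel: x 8.01 y -104.74 z 99.19 F [ 0.07 -4.4  -1.18] t 16.77
```

View pics/c28.png

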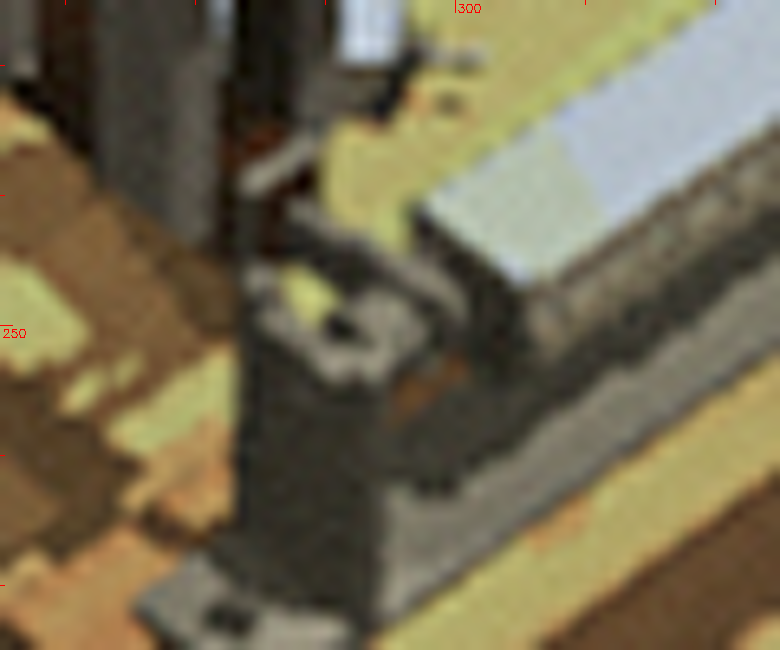

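>>> send_rows(
  increments=[
    [-1, 0, 0.001, 0, 0],
    [-1, -0.001, 0.001, 0, 0],
    [-1, -0.002, 0.001, 0, 0],
    [-1, -0.003, 0.001, 0, 0],
    [-1, -0.003, 0.001, 0, 0],
  ],
)

```text
time: 17.23
tool_pos: [0.5666, -0.1348, 0.0658]
ee_rot: [-0.379, 1.57, -0.464]
wrist_force: [-0.2, -5.8, -2.0]
width: 0.018
```

```bash
python3 - <<'E'
from h import *
tip_now()
E
```

```text
fork tip rel: x 8.2 y -103.77 z 102.49 F [ 0.34 -5.79 -1.95] t 17.23
```

>>> send_rows(
  increments=[
    [-1, -0.0015, 0, 0, 0],
    [-1, -0.003, 0, 0, 0],
    [-1, -0.0045, 0, 0, 0],
    [-1, -0.006, 0, 0, 0],
    [-1, -0.006, 0, 0, 0],
  ],
)

```text
time: 17.65
tool_pos: [0.5667, -0.1349, 0.072]
ee_rot: [-0.191, 1.57, -0.275]
wrist_force: [-0.3, -4.8, -2.1]
width: 0.0179
```

```bash
python3 - <<'E'
from h import *
tip_now(); snap('scene','s17'); crop('s17',265,225,60,50,13,'c29')
E
```

```text
fork tip rel: x 8.34 y -103.78 z 108.73 F [ 0.16 -4.84 -2.07] t 17.65
```

View pics/c29.png

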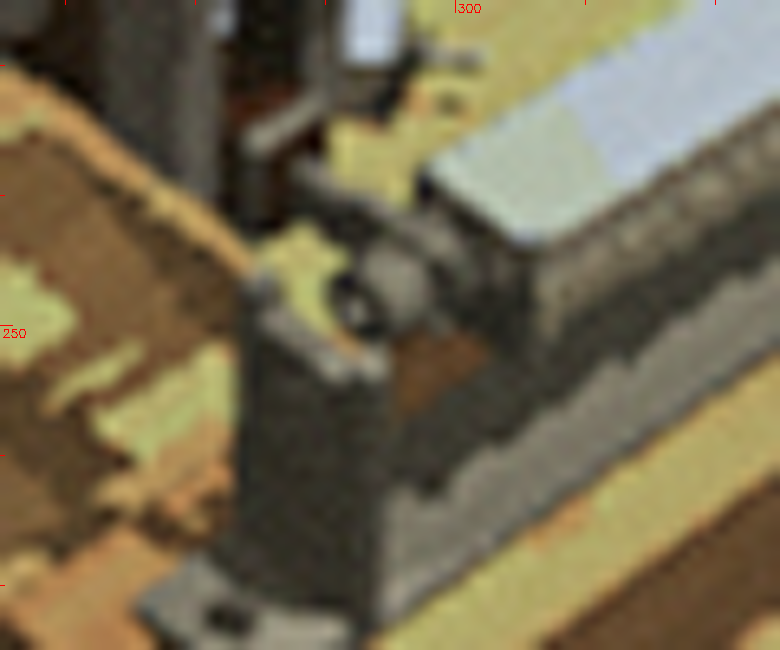

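>>> send_rows(
  increments=[
    [-1, -0.002, 0, 0, 0],
    [-1, -0.004, 0, 0, 0],
    [-1, -0.006, 0, 0, 0],
    [-1, -0.007, 0, 0, 0],
    [-1, -0.007, 0, 0, 0],
  ],
)

```text
time: 18.12
tool_pos: [0.5667, -0.1348, 0.079]
ee_rot: [-0.152, 1.57, -0.237]
wrist_force: [-1.1, -5.5, -1.6]
width: 0.0174
```

>>> send_rows(
  increments=[
    [-1, -0.0015, 0, 0, 0],
    [-1, -0.003, 0, 0, 0],
    [-1, -0.0045, 0, 0, 0],
    [-1, -0.0045, 0, 0, 0],
    [-1, -0.0045, 0, 0, 0],
  ],
)

```text
time: 18.53
tool_pos: [0.5665, -0.1347, 0.0832]
ee_rot: [0.058, 1.57, -0.027]
wrist_force: [-0.2, -4.3, -2.5]
width: 0.018
```

```bash
python3 - <<'E'
from h import *
tip_now(); snap('scene','s18'); crop('s18',265,215,60,50,13,'c30')
E
```

```text
fork tip rel: x 8.15 y -103.67 z 119.86 F [ 0.21 -4.31 -2.5 ] t 18.53
```

View pics/c30.png

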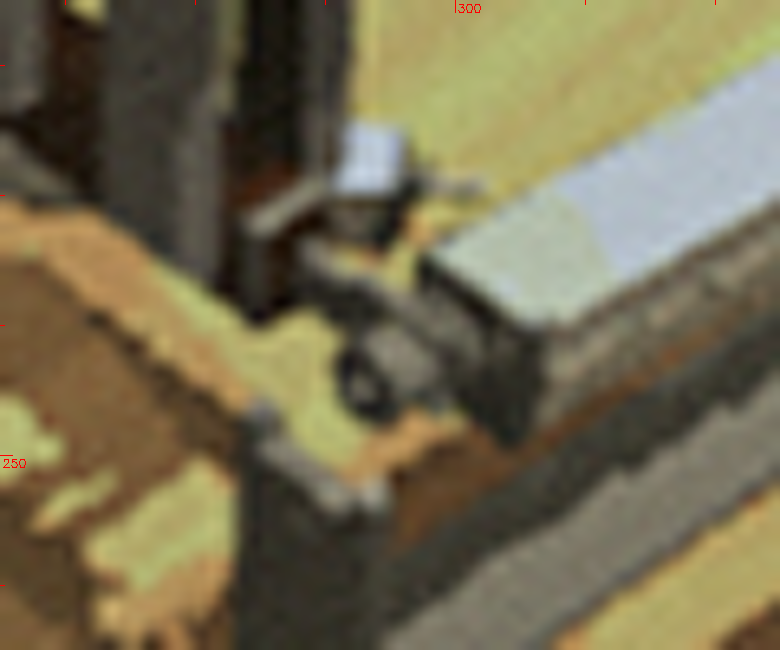

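>>> send_rows(
  increments=[
    [-1, 0, -0.0015, 0, 0],
    [-1, 0, -0.003, 0, 0],
    [-1, 0, -0.0045, 0, 0],
    [-1, 0, -0.006, 0, 0],
    [-1, 0, -0.006, 0, 0],
  ],
)

```text
time: 19.0
tool_pos: [0.5658, -0.1406, 0.0828]
ee_rot: [1.893, 1.57, 1.808]
wrist_force: [-0.7, -2.7, -1.2]
width: 0.0178
```

>>> send_rows(
  increments=[
    [-1, 0, 0, 0, 0],
    [-1, 0, 0, 0, 0],
    [-1, 0, 0, 0, 0],
  ],
)

```text
time: 19.25
tool_pos: [0.5659, -0.1405, 0.0829]
ee_rot: [1.743, 1.57, 1.659]
wrist_force: [-0.3, -3.9, -1.0]
width: 0.0179
```

```bash
python3 - <<'E'
from h import *
tip_now(); snap('scene','s19'); crop('s19',265,215,60,50,13,'c31')
E
```

```text
fork tip rel: x 8.0 y -109.49 z 119.61 F [ 0.05 -3.91 -1.04] t 19.25
```

View pics/c31.png

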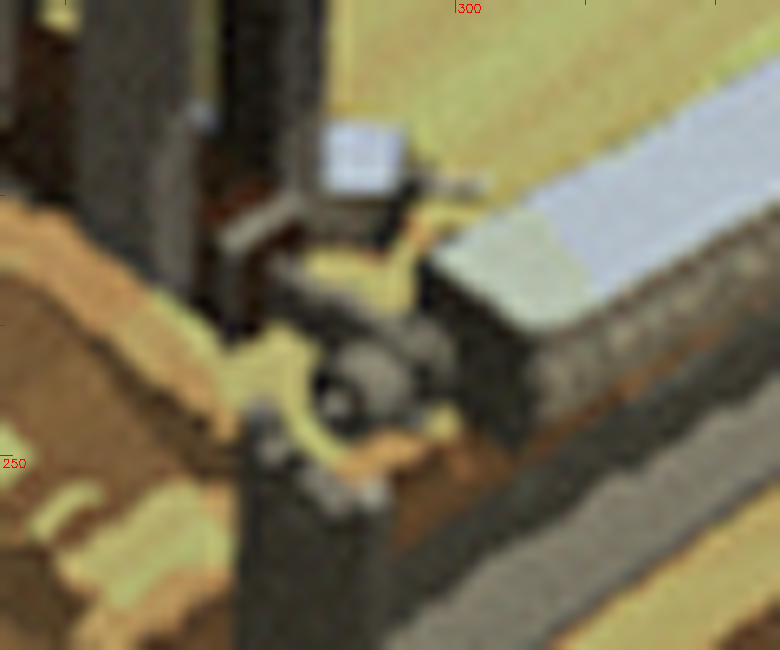

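>>> send_rows(
  increments=[
    [-1, 0, -0.001, 0, 0],
    [-1, 0, -0.002, 0, 0],
    [-1, 0, -0.003, 0, 0],
    [-1, 0, -0.003, 0, 0],
    [-1, 0, -0.003, 0, 0],
  ],
)

```text
time: 19.72
tool_pos: [0.5656, -0.1436, 0.0829]
ee_rot: [1.627, 1.57, 1.543]
wrist_force: [-0.1, -2.9, -1.6]
width: 0.0175
```

```bash
python3 - <<'E'
from h import *
tip_now()
E
```

```text
fork tip rel: x 8.0 y -112.56 z 119.63 F [ 0.14 -2.88 -1.58] t 19.72
```

>>> send_rows(
  increments=[
    [-1, 0, -0.001, 0, 0],
    [-1, 0, -0.0015, 0, 0],
    [-1, 0, -0.0015, 0, 0],
    [-1, 0, -0.0015, 0, 0],
  ],
)

```text
time: 20.05
tool_pos: [0.5655, -0.1451, 0.0829]
ee_rot: [1.465, 1.57, 1.381]
wrist_force: [0.5, -1.9, -1.3]
width: 0.0179
```

```bash
python3 - <<'E'
from h import *
tip_now(); snap('scene','s20'); crop('s20',265,215,60,50,13,'c32')
E
```

```text
fork tip rel: x 8.03 y -114.04 z 119.64 F [ 0.71 -1.86 -1.28] t 20.05
```

View pics/c32.png

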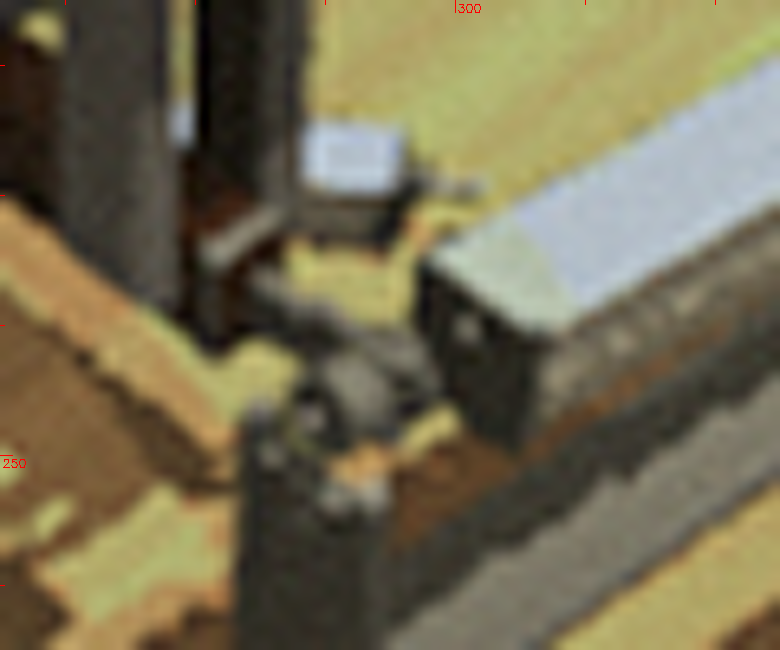

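>>> send_rows(
  increments=[
    [-1, 0, -0.0008, 0, 0],
    [-1, 0, -0.0015, 0, 0],
    [-1, 0, -0.0015, 0, 0],
    [-1, 0, -0.0015, 0, 0],
  ],
)

```text
time: 20.43
tool_pos: [0.5654, -0.1459, 0.0828]
ee_rot: [1.755, 1.569, 1.671]
wrist_force: [-1.1, 0.4, -1.8]
width: 0.0177
```

>>> send_rows(
  increments=[
    [-1, 0, 0, 0, 0],
  ],
)

```text
time: 20.52
tool_pos: [0.5654, -0.1461, 0.0828]
ee_rot: [1.753, 1.57, 1.669]
wrist_force: [-0.1, 0.7, -1.7]
width: 0.0177
```

>>> send_rows(
  increments=[
    [-1, 0, 0, 0, 0],
  ],
)

```text
time: 20.6
tool_pos: [0.5654, -0.1463, 0.0829]
ee_rot: [1.79, 1.57, 1.706]
wrist_force: [-0.6, -0.3, -0.9]
width: 0.0177
```

```bash
python3 - <<'E'
from h import *
tip_now()
E
```

```text
fork tip rel: x 7.98 y -115.25 z 119.58 F [-0.54 -0.38 -0.92] t 20.6
```

>>> send_rows(
  increments=[
    [-1, 0.001, 0, 0, 0],
    [-1, 0.002, 0, 0, 0],
    [-1, 0.003, -0.0003, 0, 0],
    [-1, 0.004, -0.0006, 0, 0],
    [-1, 0.0045, -0.0006, 0, 0],
  ],
)

```text
time: 21.02
tool_pos: [0.5654, -0.1474, 0.0785]
ee_rot: [-0.08, 1.57, -0.165]
wrist_force: [0.1, 0.7, -0.4]
width: 0.0177
```

>>> send_rows(
  increments=[
    [-1, 0, 0, 0, 0],
    [-1, 0, 0, 0, 0],
  ],
)

```text
time: 21.18
tool_pos: [0.5654, -0.1474, 0.0786]
ee_rot: [-0.219, 1.571, -0.304]
wrist_force: [0.2, 0.7, -1.6]
width: 0.0178
```

```bash
python3 - <<'E'
from h import *
tip_now(); snap('scene','s21'); crop('s21',265,215,60,50,13,'c33')
E
```

```text
fork tip rel: x 8.09 y -116.36 z 115.27 F [ 0.09  0.68 -1.56] t 21.18
```

View pics/c33.png

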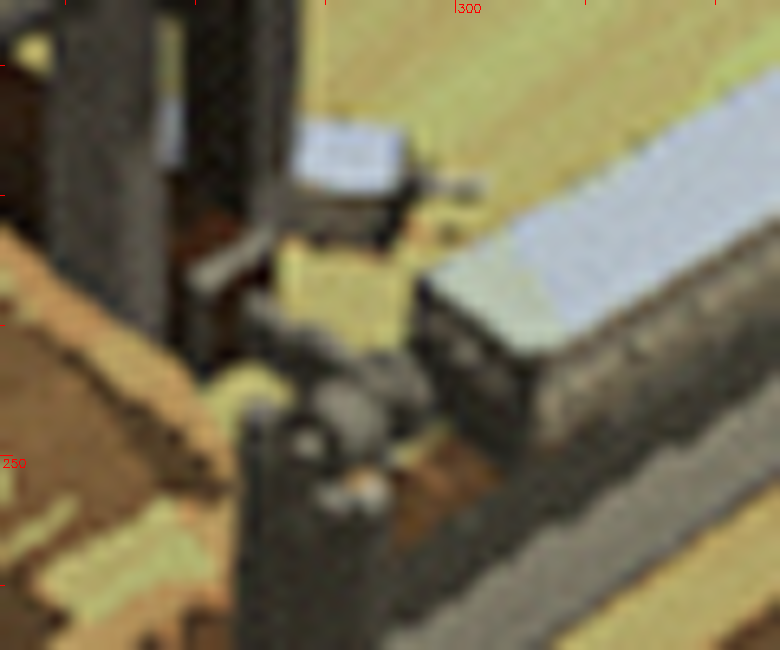

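>>> send_rows(
  increments=[
    [-1, 0, 0.0004, 0, 0],
    [-1, 0, 0.0004, -0.002, 0],
    [-1, 0, 0.0004, -0.004, 0],
    [-1, 0, 0.0004, -0.006, 0],
    [-1, 0, 0.0004, -0.006, 0],
  ],
)

```text
time: 21.65
tool_pos: [0.5589, -0.1463, 0.0785]
ee_rot: [3.071, 1.571, 2.986]
wrist_force: [0.1, 0.2, -1.0]
width: 0.0179
```

```bash
python3 - <<'E'
from h import *
tip_now(); snap('scene','s22'); crop('s22',265,215,60,50,13,'c34')
E
```

```text
fork tip rel: x 1.59 y -115.86 z 115.23 F [ 0.1   0.2  -1.04] t 21.65
```

View pics/c34.png

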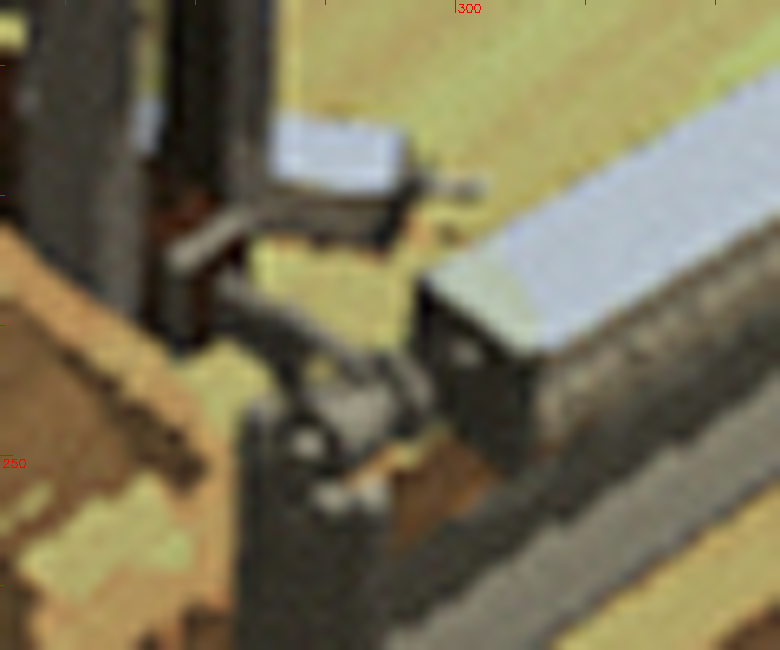

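>>> send_rows(
  increments=[
    [-1, 0, 0, -0.003, 0],
    [-1, 0, 0, -0.006, 0],
    [-1, 0, 0, -0.01, 0],
    [-1, 0, 0, -0.015, 0],
    [-1, 0, 0, -0.022, 0],
  ],
)

```text
time: 22.12
tool_pos: [0.5371, -0.1445, 0.0784]
ee_rot: [0.889, 1.571, 0.804]
wrist_force: [-0.5, -0.5, -1.0]
width: 0.0176
```

>>> send_rows(
  increments=[
    [-1, 0, 0, -0.01, 0],
    [-1, 0, 0, -0.03, 0],
    [-1, 0, 0, -0.05, 0],
    [-1, 0, 0, -0.06, 0],
    [-1, 0, 0, -0.06, 0],
  ],
)

```text
time: 22.53
tool_pos: [0.4757, -0.1392, 0.0786]
ee_rot: [2.931, 1.571, 2.846]
wrist_force: [1.1, 0.1, -1.1]
width: 0.0176
```

```bash
python3 - <<'E'
from h import *
st(); snap('scene','s23'); crop('s23',220,180,130,100,6,'c35')
inc([.4706,-.2426,-.0237],np.pi/2-.103)
E
```

```text
{'time': 22.5333, 'joint_positions': [-0.399, 0.0048, 1.6446, -0.0, 1.4924, -1.8842], 'tool_pos': [0.4757, -0.1392, 0.0786], 'ee_rot': [2.9314, 1.5706, 2.8459], 'wrist_force': [1.1418, 0.0851, -1.0944], 'width': 0.0176}
shift [ 0.1025 -0.1034  0.0022] roll 0.0176 yang now 1.4854 j6 -1.884
```

View pics/c35.png

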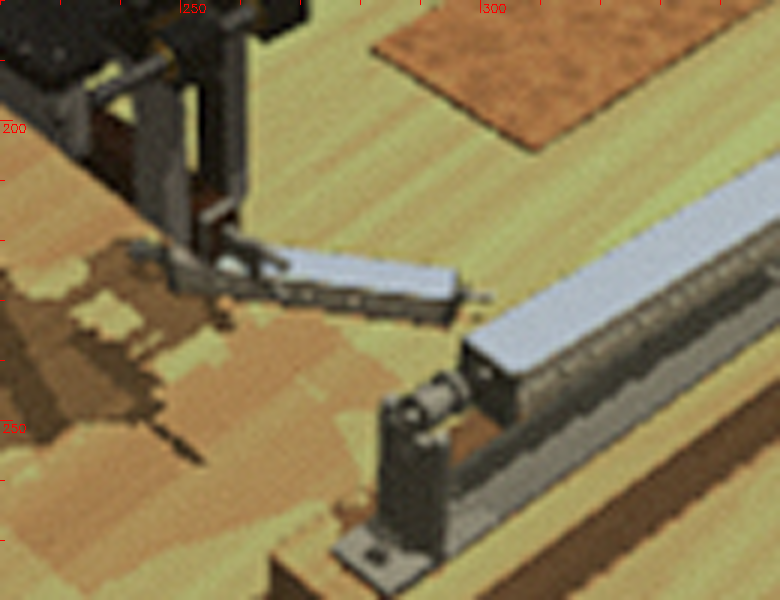

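>>> send_rows(
  increments=[
    [-1, 0, -0.04, 0, 0],
    [-1, 0, -0.08, 0.001, 0.01],
    [-1, 0.02, -0.103, 0.002, 0.0176],
    [-1, 0.05, -0.103, 0.002, 0.0176],
    [-1, 0.08, -0.103, 0.002, 0.0176],
  ],
)

```text
time: 23.0
tool_pos: [0.4729, -0.2451, -0.0011]
ee_rot: [-0.427, 1.566, -0.532]
wrist_force: [0.0, -0.3, -2.0]
width: 0.0178
```

>>> send_rows(
  increments=[
    [-1, 0, 0, 0, 0],
    [-1, 0, 0, 0, 0],
    [-1, 0, 0, 0, 0],
  ],
)

```text
time: 23.25
tool_pos: [0.4723, -0.2427, -0.0001]
ee_rot: [-0.415, 1.569, -0.516]
wrist_force: [0.6, -0.4, -0.7]
width: 0.0177
```

```bash
python3 - <<'E'
from h import *
st(); inc([.4706,-.2426,-.0237],np.pi/2-.103)
E
```

```text
{'time': 23.25, 'joint_positions': [-0.5816, 0.1436, 1.661, 0.0002, 1.3347, -2.0505], 'tool_pos': [0.4723, -0.2427, -0.0001], 'ee_rot': [-0.4146, 1.5685, -0.5165], 'wrist_force': [0.5552, -0.378, -0.6639], 'width': 0.0177}
shift [ 0.0236 -0.     -0.0018] roll 0.0011 yang now 1.4689 j6 -2.051
```

>>> send_rows(
  increments=[
    [-1, 0.008, 0, 0, 0],
    [-1, 0.016, 0, 0, 0],
    [-1, 0.019, 0, 0, 0],
    [-1, 0.019, 0, 0, 0],
    [-1, 0.019, 0, 0, 0],
  ],
)

```text
time: 23.67
tool_pos: [0.4709, -0.242, -0.0206]
ee_rot: [2.272, 1.571, 2.17]
wrist_force: [-0.3, -0.1, -1.2]
width: 0.0178
```

>>> send_rows(
  increments=[
    [-1, 0.0, 0, 0, 0],
    [-1, 0.001, 0, 0, 0],
    [-1, 0.001, 0, 0, 0],
  ],
)

```text
time: 23.92
tool_pos: [0.4711, -0.2423, -0.0214]
ee_rot: [-0.303, 1.57, -0.406]
wrist_force: [0.1, -0.1, -0.9]
width: 0.0176
```

>>> send_rows(
  increments=[
    [-1, 0.001, 0, 0, 0],
    [-1, 0.0017, 0, 0, 0],
    [-1, 0.0017, 0, 0, 0],
  ],
)

```text
time: 24.17
tool_pos: [0.4708, -0.2421, -0.0234]
ee_rot: [2.498, 1.57, 2.396]
wrist_force: [0.3, -0.3, -0.3]
width: 0.0178
```

>>> send_rows(
  increments=[
    [-1, 0.0006, 0, 0, 0],
    [-1, 0.0006, 0, 0, 0],
  ],
)

```text
time: 24.33
tool_pos: [0.471, -0.2422, -0.0237]
ee_rot: [0.151, 1.571, 0.048]
wrist_force: [0.6, -0.2, 0.8]
width: 0.0176
```

>>> send_rows(
  increments=[
    [0, 0, 0, 0, 0],
    [0, 0, 0, 0, 0],
    [0, 0, 0, 0, 0],
    [0, 0, 0, 0, 0],
    [0, 0, 0, 0, 0],
  ],
)

```text
time: 24.75
tool_pos: [0.471, -0.2422, -0.0238]
ee_rot: [0.821, 1.571, 0.719]
wrist_force: [0.6, 0.4, -0.0]
width: 0.0459
```

>>> send_rows(
  increments=[
    [0, -0.02, 0, 0, 0],
    [0, -0.06, 0, 0, 0],
    [0, -0.1, 0, 0, 0],
    [0, -0.14, 0, 0, 0],
    [0, -0.17, 0, 0, 0],
  ],
)

```text
time: 25.17
tool_pos: [0.4717, -0.2427, 0.1501]
ee_rot: [-0.456, 1.567, -0.559]
wrist_force: [0.6, -0.4, 0.6]
width: 0.047
```

```bash
python3 - <<'E'
from h import *
st(); snap('scene','s24'); snap('top','t24'); snap('wrist','w24'); crop('t24',190,140,120,100,6,'c36'); crop('s24',180,190,180,110,4,'c37')
E
```

```text
{'time': 25.1667, 'joint_positions': [-0.5821, 0.0458, 1.4594, 0.0001, 1.6322, -2.0506], 'tool_pos': [0.4717, -0.2427, 0.1501], 'ee_rot': [-0.4564, 1.5666, -0.5588], 'wrist_force': [0.5952, -0.374, 0.5714], 'width': 0.047}
```

View pics/c36.png

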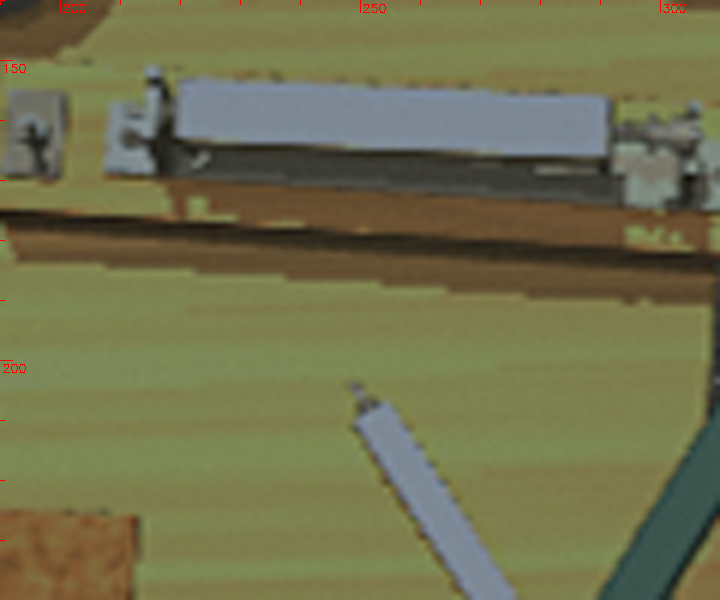

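View pics/c37.png

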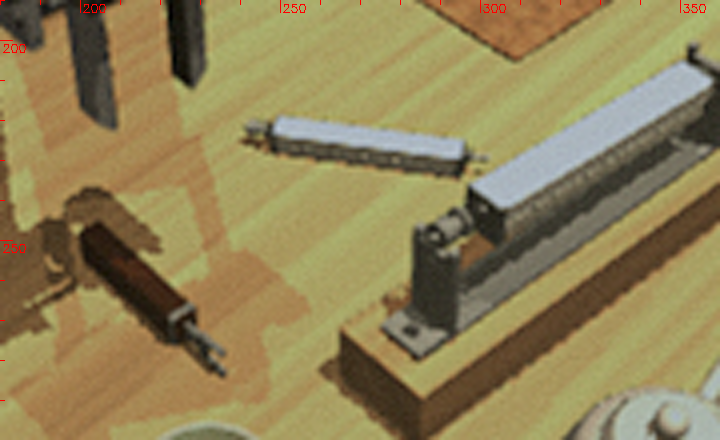

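```bash
python3 - <<'E'
from h import *
for n,uv,z in [('FL',(219.7,153.3),.107),('FR',(291.7,156.3),.121),('NR',(291.2,166),.121),('NL',(218.8,162.8),.107)]: print(n,atz('t24',uv,z).round(4))
a=[atz('t24',uv,z) for uv,z in [((219.7,153.3),.107),((218.8,162.8),.107),((291.7,156.3),.121),((291.2,166),.121)]]
m=np.mean(a,0); v=(a[0]+a[1]-a[2]-a[3])/2; print(m,np.linalg.norm(v),np.arctan2(-v[0],v[1]))
print('kettle',atz('top0',(183,115),.06),'teapot',atz('top0',(308,108),.1))
for uv in [(104,221),(213,224.5),(211,266),(99,261.5)]: print('mat',atz('top0',uv,.004).round(4))
inc([.623,-.036,.17],-.08)
crop('top0',90,210,140,70,5,'c38')
E
```

```text
FL [0.6429 0.0559 0.107 ]
FR [ 0.6271 -0.1297  0.121 ]
NR [ 0.6016 -0.1277  0.121 ]
NL [0.6177 0.0584 0.107 ]
[ 0.62232229 -0.03577686  0.114     ] 0.1870755641023934 -0.08545792199077251
kettle [0.76568672 0.16011821 0.06      ] teapot [ 0.76379123 -0.17708181  0.1       ]
mat [0.4882 0.3829 0.004 ]
mat [0.4718 0.0864 0.004 ]
mat [0.3591 0.0919 0.004 ]
mat [0.3783 0.3928 0.004 ]
shift [-0.0199  0.2216  0.1283] roll 1.5484 yang now 1.4684 j6 -2.051
```

View pics/c38.png

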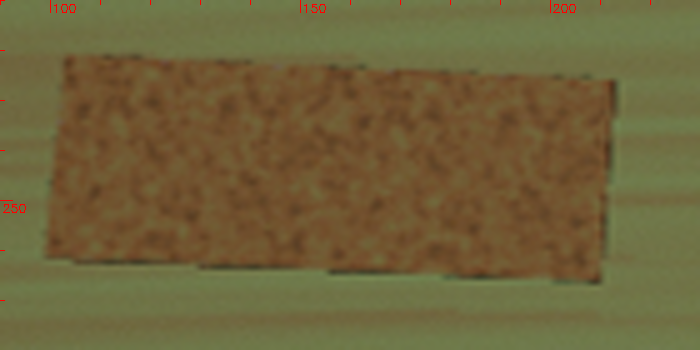

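>>> send_rows(
  increments=[
    [0.3, -0.005, 0.034, 0.02, 0.12],
    [0.3, -0.01, 0.068, 0.04, 0.24],
    [0.3, -0.015, 0.102, 0.06, 0.36],
    [0.3, -0.015, 0.136, 0.08, 0.48],
    [0.3, -0.015, 0.17, 0.1, 0.6],
  ],
)

```text
time: 25.73
tool_pos: [0.5845, -0.0862, 0.1591]
ee_rot: [-2.684, 1.568, 2.912]
wrist_force: [0.0, -0.3, 0.1]
width: 0.0613
```

>>> send_rows(
  increments=[
    [0.3, 0, 0, 0, 0.12],
    [0.3, 0, 0, 0, 0.24],
    [0.3, 0, 0, 0, 0.36],
    [0.3, 0, 0, 0, 0.48],
    [0.3, 0, 0, 0, 0.6],
  ],
)

```text
time: 26.15
tool_pos: [0.5834, -0.0872, 0.1581]
ee_rot: [-2.107, 1.566, 2.889]
wrist_force: [0.0, 0.4, -0.3]
width: 0.0611
```

>>> send_rows(
  increments=[
    [0.3, 0, 0, 0, 0.12],
    [0.3, 0, 0, 0, 0.24],
    [0.3, 0, 0, 0, 0.345],
    [0.3, 0, 0, 0, 0.345],
    [0.3, 0, 0, 0, 0.345],
  ],
)

```text
time: 26.57
tool_pos: [0.5836, -0.0876, 0.1589]
ee_rot: [-1.783, 1.567, 2.876]
wrist_force: [-0.5, -0.3, -0.3]
width: 0.0614
```

```bash
python3 - <<'E'
from h import *
st(); inc([.6223,-.0358,.13],-.085); snap('wrist','w25')
E
```

```text
{'time': 26.5667, 'joint_positions': [-0.245, 0.183, 1.2908, 0.0001, 1.6716, -0.192], 'tool_pos': [0.5836, -0.0876, 0.1589], 'ee_rot': [-1.7831, 1.567, 2.8763], 'wrist_force': [-0.5422, -0.2655, -0.3272], 'width': 0.0614}
shift [ 0.0289  0.036  -0.0537] roll 0.032 yang now -0.053 j6 -0.192
```

View pics/w25.png

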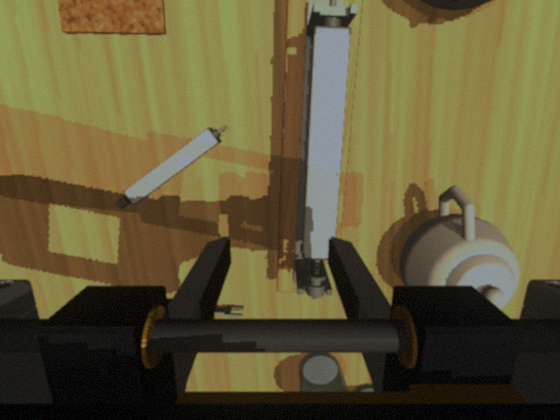

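```bash
python3 - <<'E'
from h import *
a=[atz('w25',uv,z) for uv,z in [((348,28),.107),((314,28),.107),((336,258),.121),((303,257),.121)]]
print(np.round(a,4)); m=np.mean(a,0); v=(a[0]+a[1]-a[2]-a[3])/2; print(m,np.linalg.norm(v),np.arctan2(-v[0],v[1]))
E
```

```text
[[ 0.6451  0.0556  0.107 ]
 [ 0.6192  0.057   0.107 ]
 [ 0.6324 -0.1277  0.121 ]
 [ 0.6036 -0.1252  0.121 ]]
[ 0.6250958  -0.03507089  0.114     ] 0.1837744947948534 -0.07711165774404959
```

>>> send_rows(
  increments=[
    [0.2, 0.005, 0.018, -0.026, 0.032],
    [0.2, 0.01, 0.036, -0.053, 0.032],
    [0.2, 0.02, 0.036, -0.053, 0.032],
    [0.2, 0.027, 0.036, -0.053, 0.032],
    [0.2, 0.027, 0.036, -0.053, 0.032],
  ],
)

```text
time: 27.03
tool_pos: [0.6217, -0.0369, 0.131]
ee_rot: [-1.531, 1.565, 3.095]
wrist_force: [0.8, 0.7, -0.0]
width: 0.0564
```

>>> send_rows(
  increments=[
    [0.2, 0, 0, 0, 0],
    [0.2, 0, 0, 0, 0],
    [0.2, 0, 0, 0, 0],
  ],
)

```text
time: 27.28
tool_pos: [0.6235, -0.0377, 0.1351]
ee_rot: [1.48, 1.569, -0.179]
wrist_force: [-0.1, 0.5, -0.2]
width: 0.0563
```

```bash
python3 - <<'E'
from h import *
st(); inc([.6223,-.0358,.055],-.085); snap('wrist','w26')
E
```

```text
{'time': 27.2833, 'joint_positions': [-0.1511, 0.262, 1.2435, -0.0, 1.6348, -0.0626], 'tool_pos': [0.6235, -0.0377, 0.1351], 'ee_rot': [1.4801, 1.5695, -0.1793], 'wrist_force': [-0.1032, 0.4937, -0.1815], 'width': 0.0563}
shift [ 0.0801 -0.0015 -0.0018] roll -0.0036 yang now -0.0886 j6 -0.063
```

View pics/w26.png

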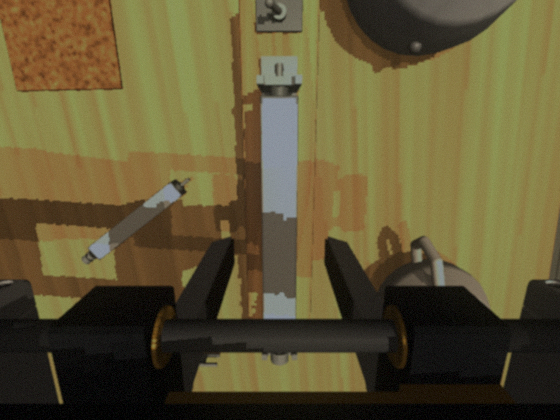

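>>> send_rows(
  increments=[
    [0.2, 0.02, 0, 0, 0],
    [0.2, 0.04, 0, 0, 0],
    [0.2, 0.06, 0, 0, 0],
    [0.2, 0.074, 0, 0, 0],
    [0.2, 0.079, 0, 0, 0],
  ],
)

```text
time: 27.75
tool_pos: [0.6218, -0.0371, 0.0527]
ee_rot: [-1.631, 1.567, 2.993]
wrist_force: [-1.0, -0.4, -0.5]
width: 0.0564
```

>>> send_rows(
  increments=[
    [0.2, 0, 0, 0, 0],
    [0.2, 0, 0, 0, 0],
    [0.2, 0, 0, 0, 0],
  ],
)

```text
time: 28.0
tool_pos: [0.6246, -0.0372, 0.0571]
ee_rot: [1.529, 1.568, -0.13]
wrist_force: [-0.0, -0.7, -0.7]
width: 0.0568
```

```bash
python3 - <<'E'
from h import *
st(); inc([.6233,-.0358,.055],-.085); snap('wrist','w27'); snap('scene','s27'); crop('s27',270,150,130,110,6,'c39')
E
```

```text
{'time': 28.0, 'joint_positions': [-0.1501, 0.2987, 1.3542, 0.0001, 1.4856, -0.0622], 'tool_pos': [0.6246, -0.0372, 0.0571], 'ee_rot': [1.5289, 1.5677, -0.1298], 'wrist_force': [-0.0235, -0.6709, -0.7045], 'width': 0.0568}
shift [ 0.0021 -0.0015 -0.0013] roll -0.0029 yang now -0.0879 j6 -0.062
```

View pics/w27.png

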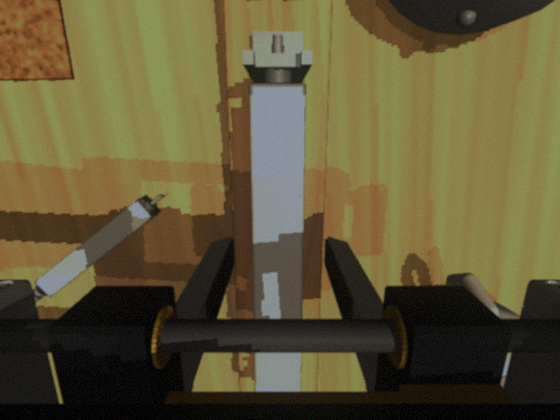

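View pics/c39.png

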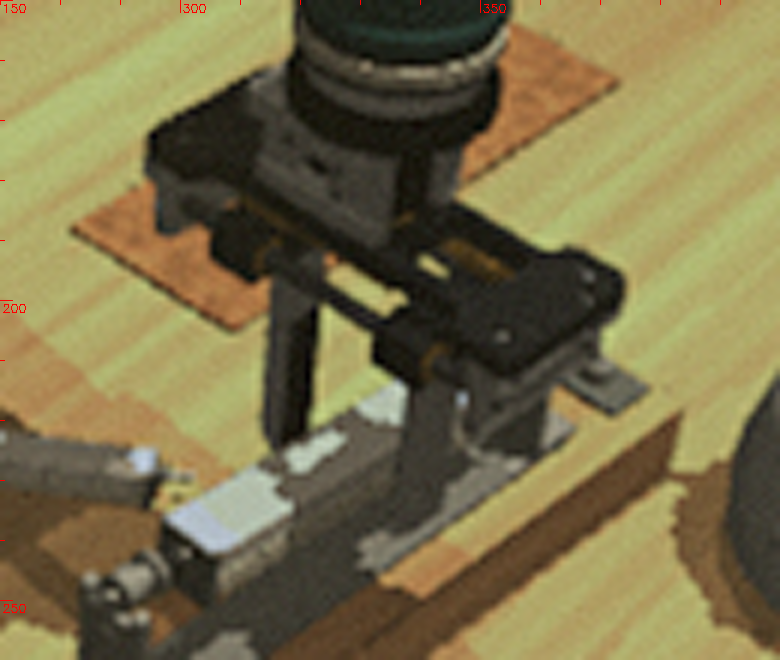

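>>> send_rows(
  increments=[
    [0.2, 0, -0.001, 0, 0],
    [-0.3, 0, -0.001, 0, 0],
    [-0.4, 0, -0.001, 0, 0],
    [-0.6, 0, -0.001, 0, 0],
    [-0.8, 0, -0.001, 0, 0],
  ],
)

```text
time: 28.52
tool_pos: [0.6225, -0.0368, 0.0552]
ee_rot: [2.457, 1.571, 0.799]
wrist_force: [-0.6, -0.0, -0.1]
width: 0.0333
```

>>> send_rows(
  increments=[
    [-1, 0, 0, 0, 0],
    [-1, 0, 0, 0, 0],
    [-1, 0, 0, 0, 0],
  ],
)

```text
time: 28.77
tool_pos: [0.6227, -0.0368, 0.0552]
ee_rot: [1.926, 1.57, 0.268]
wrist_force: [-0.0, 0.4, -0.4]
width: 0.028
```

```bash
python3 - <<'E'
from h import *
st(); 
E
```

```text
{'time': 28.7667, 'joint_positions': [-0.15, 0.2979, 1.359, 0.0002, 1.4843, -0.0621], 'tool_pos': [0.6227, -0.0368, 0.0552], 'ee_rot': [1.9263, 1.5704, 0.2676], 'wrist_force': [-0.0429, 0.423, -0.3756], 'width': 0.028}
```

>>> send_rows(
  increments=[
    [-1, -0.0005, 0, 0, 0],
    [-1, -0.001, 0, 0, 0],
    [-1, -0.0013, 0, 0.003, 0],
    [-1, -0.0015, 0, 0.006, 0],
    [-1, -0.0015, 0, 0.006, 0],
  ],
)

```text
time: 29.18
tool_pos: [0.6217, -0.0435, 0.0564]
ee_rot: [-1.048, 1.57, -2.707]
wrist_force: [0.2, -0.2, -1.8]
width: 0.0276
```

```bash
python3 - <<'E'
from h import *
st(); snap('scene','s28'); crop('s28',270,150,130,110,6,'c40')
E
```

```text
{'time': 29.1833, 'joint_positions': [-0.1605, 0.2967, 1.3579, -0.0004, 1.4876, -0.0723], 'tool_pos': [0.6217, -0.0435, 0.0564], 'ee_rot': [-1.0477, 1.57, -2.7067], 'wrist_force': [0.2313, -0.2203, -1.8026], 'width': 0.0276}
```

View pics/c40.png

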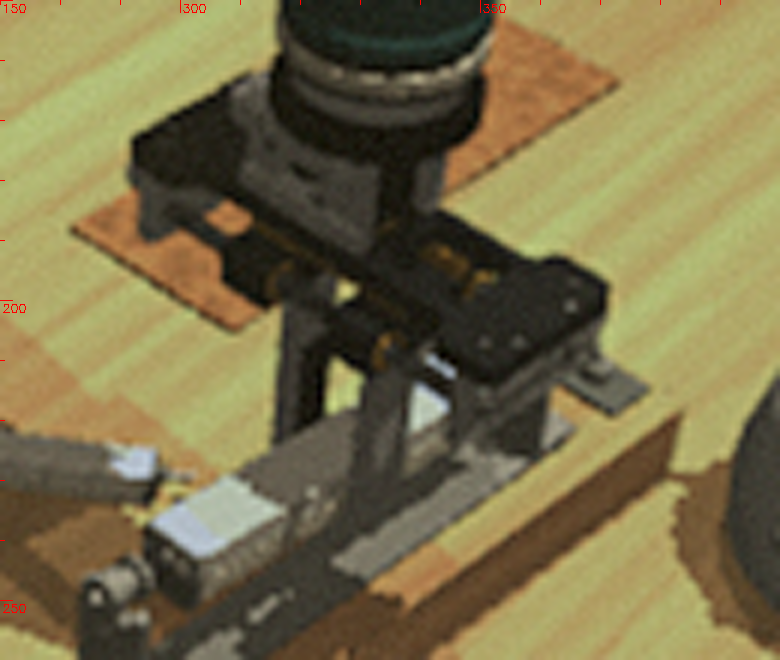

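>>> send_rows(
  increments=[
    [-1, -0.0003, 0, 0.004, 0],
    [-1, -0.0006, 0, 0.008, 0],
    [-1, -0.001, 0, 0.012, 0],
    [-1, -0.0012, 0, 0.015, 0],
    [-1, -0.0012, 0, 0.015, 0],
  ],
)

```text
time: 29.65
tool_pos: [0.6206, -0.0587, 0.0579]
ee_rot: [-0.13, 1.57, -1.79]
wrist_force: [0.1, -0.9, -0.5]
width: 0.0276
```

```bash
python3 - <<'E'
from h import *
st(); snap('scene','s29'); crop('s29',250,170,130,110,6,'c41'); snap('wrist','w29')
E
```

```text
{'time': 29.65, 'joint_positions': [-0.185, 0.2956, 1.3564, -0.0004, 1.4897, -0.0964], 'tool_pos': [0.6206, -0.0587, 0.0579], 'ee_rot': [-0.1302, 1.5704, -1.7896], 'wrist_force': [0.1488, -0.9108, -0.4825], 'width': 0.0276}
```

View pics/c41.png

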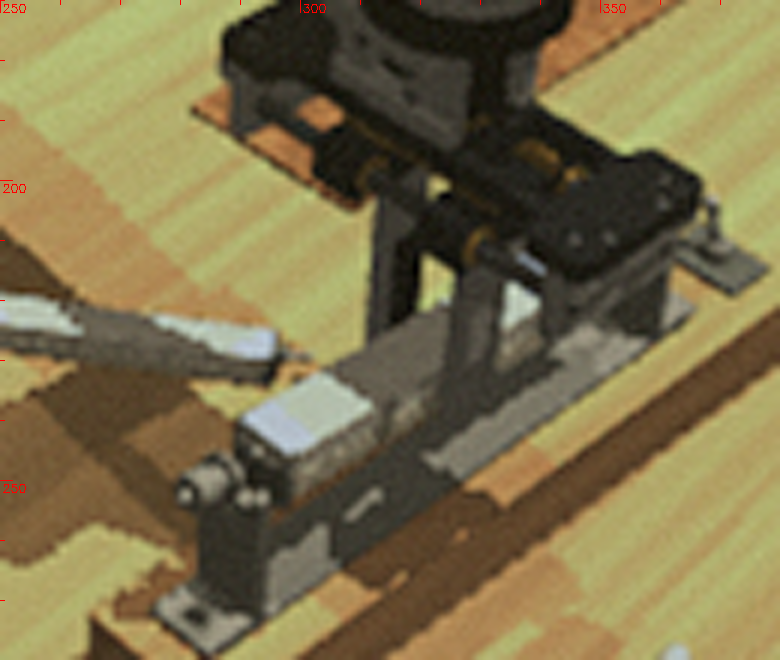

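View pics/w29.png

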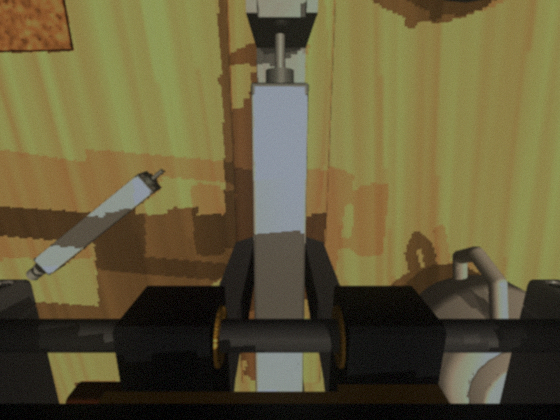

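>>> send_rows(
  increments=[
    [-1, -0.0002, 0, 0.002, 0],
    [-1, -0.002, 0, 0.003, 0],
    [-1, -0.005, 0, 0.003, 0],
    [-1, -0.01, 0, 0.003, 0],
    [-1, -0.015, 0, 0.003, 0],
  ],
)

```text
time: 30.17
tool_pos: [0.6205, -0.0606, 0.0734]
ee_rot: [2.522, 1.571, 0.864]
wrist_force: [0.2, 0.1, -1.8]
width: 0.0278
```

```bash
python3 - <<'E'
from h import *
st(); snap('scene','s30'); crop('s30',250,170,130,110,6,'c42')
E
```

```text
{'time': 30.1667, 'joint_positions': [-0.1884, 0.2865, 1.3362, 0.0002, 1.5187, -0.1008], 'tool_pos': [0.6205, -0.0606, 0.0734], 'ee_rot': [2.5222, 1.5706, 0.8638], 'wrist_force': [0.1924, 0.0765, -1.8257], 'width': 0.0278}
```

View pics/c42.png

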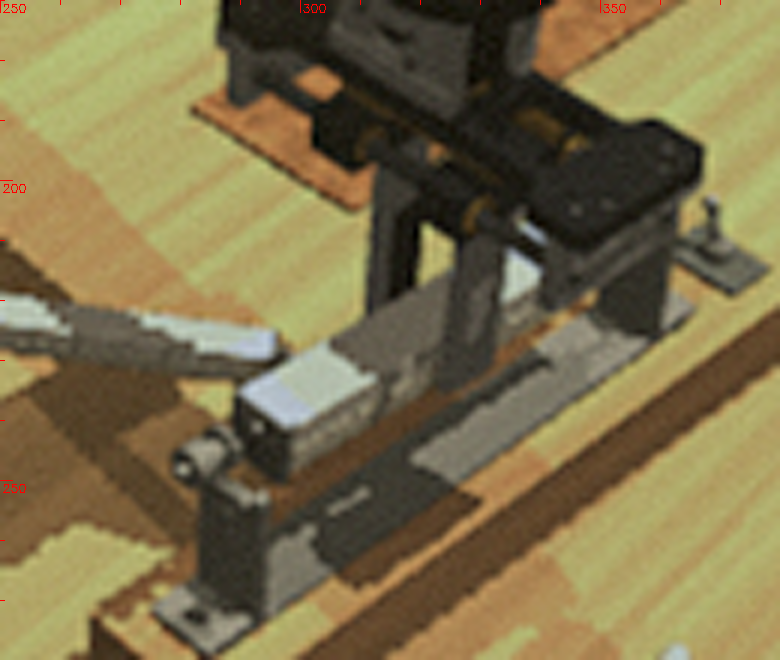

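>>> send_rows(
  increments=[
    [-1, -0.015, 0, 0, 0],
    [-1, -0.03, 0, 0, 0],
    [-1, -0.045, 0, 0, 0],
    [-1, -0.06, 0, 0, 0],
    [-1, -0.07, 0, 0, 0],
  ],
)

```text
time: 30.63
tool_pos: [0.6212, -0.0607, 0.1453]
ee_rot: [1.487, 1.568, -0.171]
wrist_force: [-0.6, 0.1, -1.2]
width: 0.0279
```

```bash
python3 - <<'E'
from h import *
c=[atz('top0',uv,.004) for uv in [(103,221),(212.5,226),(210,266.5),(99.5,261.5)]]
s=snap('scene','s31'); m=np.mean(c,0); v=(c[0]+c[3]-c[1]-c[2])/2; print(m,np.linalg.norm(v),np.linalg.norm((c[0]+c[1]-c[2]-c[3])/2),np.arctan2(-v[0],v[1]))
st(); inc([m[0],m[1]-.001,.13],-.07)
crop('scene0',270,140,120,80,6,'c43')
E
```

```text
[0.42301442 0.23985868 0.004     ] 0.29807257765259043 0.11012438000603804 -0.06881779754231018
{'time': 30.6833, 'joint_positions': [-0.1883, 0.2553, 1.2274, 0.0001, 1.6524, -0.1008], 'tool_pos': [0.6222, -0.0609, 0.1474], 'ee_rot': [1.4874, 1.5642, -0.1709], 'wrist_force': [2.2587, -0.7934, 0.1126], 'width': 0.0277}
shift [ 0.0158 -0.2248 -0.2812] roll -0.0175 yang now -0.0875 j6 -0.101
```

View pics/s31.png

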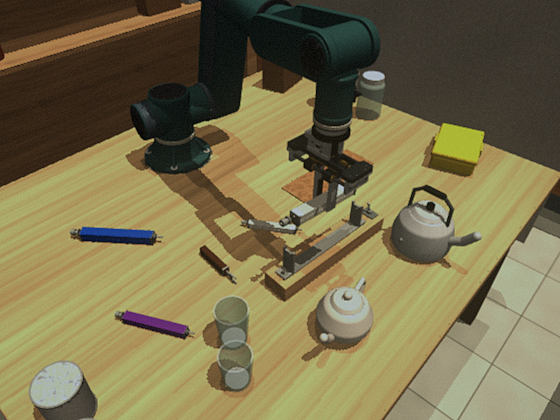

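View pics/c43.png

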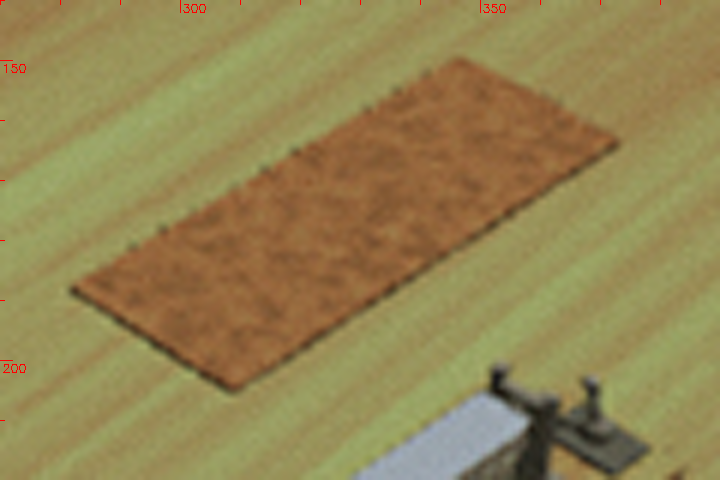

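>>> send_rows(
  increments=[
    [-1, 0, -0.03, -0.005, 0],
    [-1, 0, -0.06, -0.015, 0],
    [-1, 0, -0.085, -0.035, 0],
    [-1, 0, -0.105, -0.06, 0],
    [-1, 0, -0.125, -0.09, 0],
  ],
)

```text
time: 31.1
tool_pos: [0.5024, 0.0399, 0.1425]
ee_rot: [-0.806, 1.57, -2.467]
wrist_force: [0.5, 0.4, -1.0]
width: 0.0278
```

>>> send_rows(
  increments=[
    [-1, 0, -0.02, -0.03, 0],
    [-1, 0, -0.04, -0.06, 0],
    [-1, 0, -0.06, -0.09, 0],
    [-1, 0, -0.08, -0.12, 0],
    [-1, 0, -0.09, -0.15, 0],
  ],
)

```text
time: 31.52
tool_pos: [0.425, 0.1986, 0.1429]
ee_rot: [-2.191, 1.57, 2.434]
wrist_force: [1.3, -0.9, -1.3]
width: 0.0282
```

>>> send_rows(
  increments=[
    [-1, 0, -0.01, -0.02, -0.0175],
    [-1, 0, -0.01, -0.035, -0.0175],
    [-1, 0, -0.01, -0.041, -0.0175],
    [-1, 0, -0.01, -0.041, -0.0175],
    [-1, 0, -0.01, -0.041, -0.0175],
  ],
)

```text
time: 31.93
tool_pos: [0.4209, 0.2384, 0.1426]
ee_rot: [-0.402, 1.57, -2.043]
wrist_force: [-0.7, -0.4, -0.6]
width: 0.0275
```

```bash
python3 - <<'E'
from h import *
st(); inc([.423,.239,.08],-.07); snap('scene','s32'); snap('wrist','w32')
crop('s32',250,100,160,120,5,'c44')
E
```

```text
{'time': 31.9333, 'joint_positions': [0.3986, -0.0525, 1.5723, -0.0006, 1.6226, 0.4687], 'tool_pos': [0.4209, 0.2384, 0.1426], 'ee_rot': [-0.4019, 1.5698, -2.0428], 'wrist_force': [-0.6575, -0.4172, -0.5574], 'width': 0.0275}
shift [ 0.0626  0.0021 -0.0008] roll -0.0001 yang now -0.0701 j6 0.469
```

View pics/c44.png

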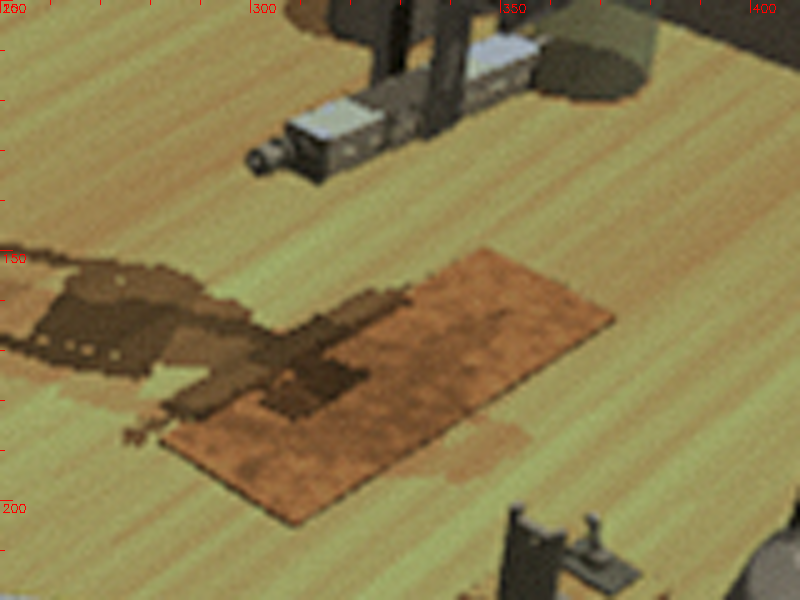

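View pics/w32.png

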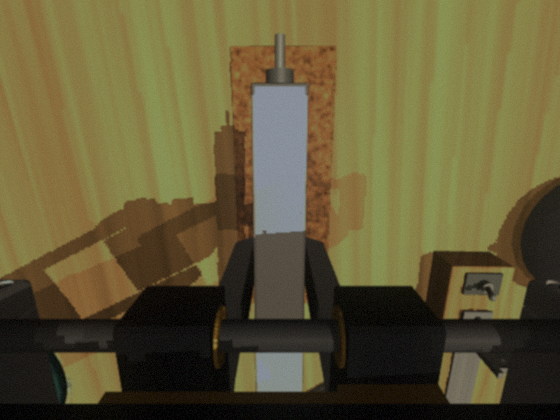

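>>> send_rows(
  increments=[
    [-1, 0.03, 0.002, -0.001, 0],
    [-1, 0.06, 0.002, -0.001, 0],
    [-1, 0.09, 0.002, -0.001, 0],
    [-1, 0.12, 0.002, -0.001, 0],
    [-1, 0.14, 0.002, -0.001, 0],
  ],
)

```text
time: 32.45
tool_pos: [0.4216, 0.2378, -0.0001]
ee_rot: [-1.038, 1.567, -2.681]
wrist_force: [0.1, 0.1, -1.9]
width: 0.0277
```

>>> send_rows(
  increments=[
    [-1, 0, 0, 0, 0],
    [-1, 0, 0, 0, 0],
    [-1, 0.004, 0, 0, 0],
    [-1, 0.008, 0, 0, 0],
    [-1, 0.008, 0, 0, 0],
  ],
)

```text
time: 32.87
tool_pos: [0.4239, 0.24, -0.0041]
ee_rot: [2.053, 1.569, 0.412]
wrist_force: [-0.3, -0.5, -2.2]
width: 0.0278
```

```bash
python3 - <<'E'
from h import *
st(); inc([.423,.239,-.02],-.07); snap('scene','s33'); 
crop('s33',260,120,140,90,5,'c45')
E
```

```text
{'time': 32.8667, 'joint_positions': [0.3986, 0.0532, 1.7688, 0.0, 1.3175, 0.4691], 'tool_pos': [0.4239, 0.24, -0.0041], 'ee_rot': [2.0531, 1.5687, 0.4118], 'wrist_force': [-0.2576, -0.5096, -2.1936], 'width': 0.0278}
shift [ 0.0159 -0.0008  0.001 ] roll -0.0005 yang now -0.0705 j6 0.469
```

View pics/c45.png

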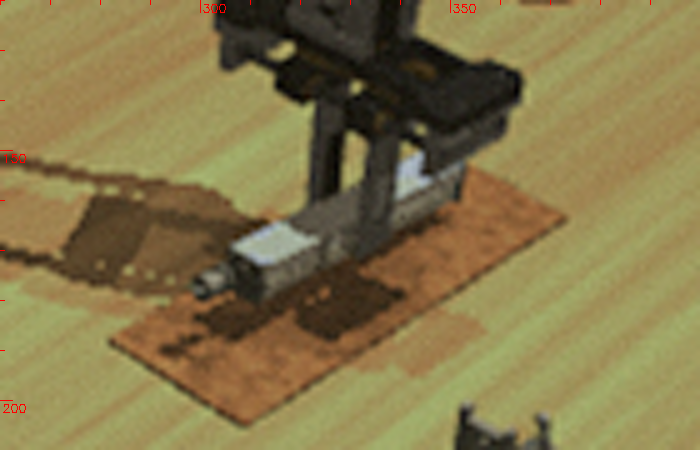

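Now lower by small steps, feeling for the mat.

>>> send_rows(
  increments=[
    [-1, 0.003, 0, 0, 0],
    [-1, 0.006, 0, 0, 0],
    [-1, 0.009, 0, 0, 0],
    [-1, 0.009, 0, 0, 0],
  ],
)

```text
time: 33.25
tool_pos: [0.4224, 0.2396, -0.0149]
ee_rot: [-1.145, 1.569, -2.786]
wrist_force: [0.4, -0.1, -1.8]
width: 0.0281
```

>>> send_rows(
  increments=[
    [-1, 0.002, 0, 0, 0],
    [-1, 0.004, 0, 0, 0],
    [-1, 0.004, 0, 0, 0],
  ],
)

```text
time: 33.5
tool_pos: [0.4226, 0.2397, -0.0186]
ee_rot: [-1.167, 1.57, -2.808]
wrist_force: [-0.1, 0.7, -0.4]
width: 0.0279
```

>>> send_rows(
  increments=[
    [-1, 0.001, 0, 0, 0],
    [-1, 0.002, 0, 0, 0],
    [-1, 0.002, 0, 0, 0],
  ],
)

```text
time: 33.75
tool_pos: [0.4229, 0.2398, -0.0203]
ee_rot: [-1.305, 1.571, -2.946]
wrist_force: [1.0, 0.3, -1.1]
width: 0.0278
```

>>> send_rows(
  increments=[
    [-1, 0.001, 0, 0, 0],
    [-1, 0.0015, 0, 0, 0],
    [-1, 0.0015, 0, 0, 0],
  ],
)

```text
time: 34.0
tool_pos: [0.4232, 0.2398, -0.0211]
ee_rot: [2.02, 1.57, 0.379]
wrist_force: [-1.2, -0.7, 0.7]
width: 0.0279
```

>>> send_rows(
  increments=[
    [-1, 0.001, 0, 0, 0],
    [-1, 0.0015, 0, 0, 0],
    [-1, 0.0015, 0, 0, 0],
  ],
)

```text
time: 34.25
tool_pos: [0.4234, 0.2395, -0.0227]
ee_rot: [1.342, 1.57, -0.299]
wrist_force: [-0.3, -3.4, 3.5]
width: 0.0277
```

```bash
python3 - <<'E'
from h import *
st(); snap('scene','s34'); 
crop('s34',280,130,90,70,8,'c46')
E
```

```text
{'time': 34.25, 'joint_positions': [0.3987, 0.0734, 1.7881, -0.0007, 1.2793, 0.4693], 'tool_pos': [0.4234, 0.2395, -0.0227], 'ee_rot': [1.3424, 1.5698, -0.2988], 'wrist_force': [-0.2628, -3.423, 3.4576], 'width': 0.0277}
```

View pics/c46.png

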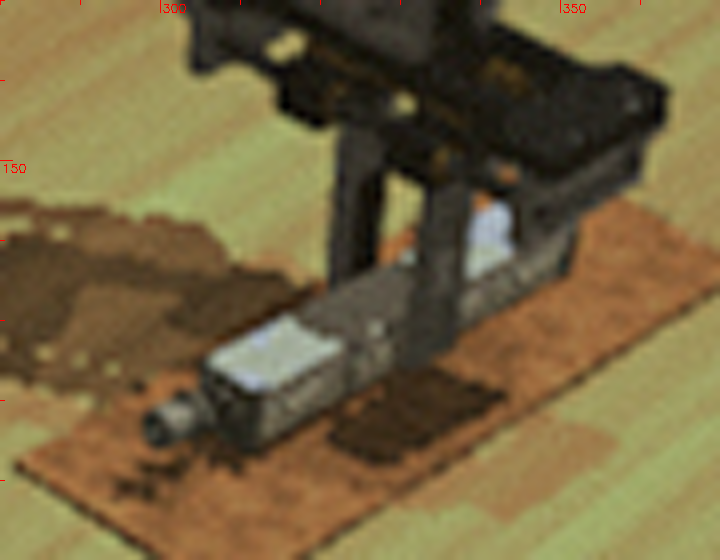

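>>> send_rows(
  increments=[
    [-1, 0.0008, 0, 0, 0],
    [-1, 0.0015, 0, 0, 0],
    [-1, 0.0015, 0, 0, 0],
  ],
)

```text
time: 34.55
tool_pos: [0.4233, 0.2397, -0.0246]
ee_rot: [1.6, 1.57, -0.042]
wrist_force: [-0.5, -2.9, 2.9]
width: 0.0279
```

>>> send_rows(
  increments=[
    [-1, 0.0008, 0, 0, 0],
    [-1, 0.0012, 0, 0, 0],
    [-1, 0.0012, 0, 0, 0],
  ],
)

```text
time: 34.8
tool_pos: [0.4232, 0.2398, -0.0258]
ee_rot: [1.973, 1.57, 0.332]
wrist_force: [0.3, -2.4, 3.0]
width: 0.028
```

```bash
python3 - <<'E'
from h import *
st(); snap('scene','s35'); 
crop('s35',280,130,90,70,8,'c47')
E
```

```text
{'time': 34.8, 'joint_positions': [0.399, 0.0771, 1.7911, -0.0, 1.2729, 0.4693], 'tool_pos': [0.4232, 0.2398, -0.0258], 'ee_rot': [1.9733, 1.5703, 0.3321], 'wrist_force': [0.3461, -2.4109, 3.0138], 'width': 0.028}
```

View pics/c47.png

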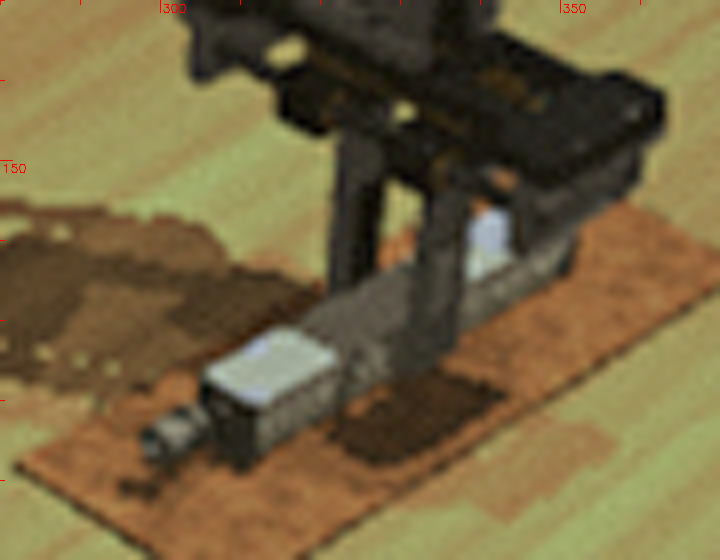

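>>> send_rows(
  increments=[
    [-1, 0.0008, 0, 0, 0],
    [-1, 0.001, 0, 0, 0],
    [-1, 0.001, 0, 0, 0],
  ],
)

```text
time: 35.1
tool_pos: [0.4231, 0.2398, -0.0268]
ee_rot: [2.17, 1.57, 0.529]
wrist_force: [1.1, -3.1, 2.7]
width: 0.0277
```

>>> send_rows(
  increments=[
    [-1, 0.0008, 0, 0, 0],
    [-1, 0.001, 0, 0, 0],
    [-1, 0.001, 0, 0, 0],
  ],
)

```text
time: 35.35
tool_pos: [0.4231, 0.2398, -0.0278]
ee_rot: [2.212, 1.571, 0.571]
wrist_force: [1.0, -2.9, 3.7]
width: 0.0281
```

Nearly level; release gently here.

>>> send_rows(
  increments=[
    [-0.3, 0, 0, 0, 0],
    [-0.3, 0, 0, 0, 0],
    [-0.2, 0, 0, 0, 0],
    [-0.1, 0, 0, 0, 0],
    [0, 0, 0, 0, 0],
  ],
)

```text
time: 35.77
tool_pos: [0.4226, 0.2399, -0.0282]
ee_rot: [-1.556, 1.57, 3.087]
wrist_force: [0.5, -0.4, -0.1]
width: 0.0453
```

>>> send_rows(
  increments=[
    [0.1, 0, 0, 0, 0],
    [0.2, 0, 0, 0, 0],
    [0.2, -0.01, 0, 0, 0],
    [0.2, -0.03, 0, 0, 0],
    [0.2, -0.06, 0, 0, 0],
  ],
)

```text
time: 36.18
tool_pos: [0.4206, 0.2388, 0.0307]
ee_rot: [-1.116, 1.564, -2.757]
wrist_force: [-0.1, -0.4, 0.3]
width: 0.0565
```

>>> send_rows(
  increments=[
    [0.2, -0.03, 0, 0, 0],
    [0.2, -0.06, 0, 0, 0],
    [0.2, -0.09, 0, 0, 0],
    [0.2, -0.12, 0, 0, 0],
    [0.2, -0.12, 0, 0, 0],
  ],
)

```text
time: 36.6
tool_pos: [0.4267, 0.2414, 0.1607]
ee_rot: [2.052, 1.556, 0.411]
wrist_force: [1.2, 0.4, 0.1]
width: 0.0565
```

```bash
python3 - <<'E'
from h import *
st(); snap('scene','s36');snap('top','t36');snap('wrist','w36')
crop('s36',180,130,200,150,4,'c48')
E
```

```text
{'time': 36.6, 'joint_positions': [0.3991, -0.0562, 1.5401, 0.0002, 1.6434, 0.4692], 'tool_pos': [0.4267, 0.2414, 0.1607], 'ee_rot': [2.0521, 1.5564, 0.4112], 'wrist_force': [1.1892, 0.4053, 0.0547], 'width': 0.0565}
```

View pics/c48.png

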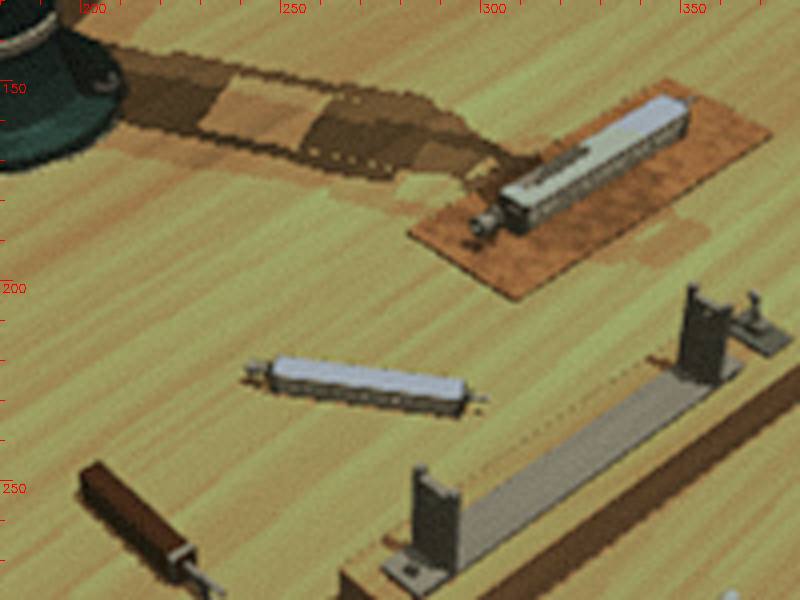

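View pics/w36.png

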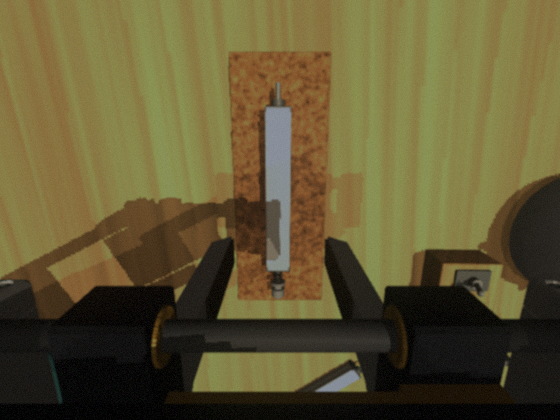

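View pics/t36.png

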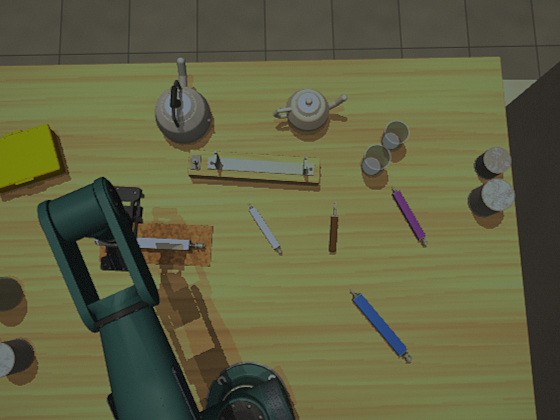

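```bash
python3 - <<'E'
from h import *
c=[atz('w36',uv,.032) for uv in [(267,107),(290,107),(289,270),(266,270)]]; m=np.mean(c,0)
v=(c[0]+c[1]-c[2]-c[3])/2
q=[atz('w36',uv,.004) for uv in [(229,52),(330,52),(322,300),(238,300)]]; w=(q[0]+q[1]-q[2]-q[3])/2
print('lamp top',m,np.linalg.norm(v),np.arctan2(-v[0],v[1]),'mat',np.mean(q,0),np.linalg.norm(w),np.arctan2(-w[0],w[1])); st()
E
```

```text
lamp top [0.42467694 0.24097952 0.032     ] 0.18374121154143194 -0.07840640598039175 mat [0.42692935 0.24078534 0.004     ] 0.29845316975370734 -0.0688973643105349
{'time': 36.75, 'joint_positions': [0.399, -0.0514, 1.5516, 0.0, 1.6408, 0.4692], 'tool_pos': [0.4229, 0.2397, 0.1525], 'ee_rot': [2.1112, 1.5702, 0.4701], 'wrist_force': [0.0969, -0.1945, -0.3318], 'width': 0.0567}
```

>>> send_rows(
  increments=[
    [0.2, 0, 0, 0, 0],
    [0.2, 0, 0, 0, 0],
    [0.2, 0, 0, 0, 0],
  ],
)

```text
time: 37.0
tool_pos: [0.4221, 0.2394, 0.1505]
ee_rot: [-1.124, 1.568, -2.765]
wrist_force: [0.6, 0.5, 0.8]
width: 0.0567
```

```bash
python3 - <<'E'
from h import *
robot.close_job(); st()
E
```

```text
the job is handed in; nothing more can be done
the job is handed in; nothing more can be done
```

The lamp is down: it lies flat and right way up on the cork mat, and I handed the job in at about 37 s of the 66 s.

**What I did**
- **Finding the ear:** I felt the pin ear's outer face with the fork, at about 3.6 N, to find where its inner face was.
- **Freeing the pin:** I pushed the pin back about 6–7 mm at no more than 6 N, and lifted that end over the ear on the fork. I let the pin out and rested it in the dip.
- **Putting the tool down:** I laid it back where it had been on the shelf.
- **Drawing out the lamp:** I drew it about 22 mm towards -y, carried it over, and pressed it level on the mat at about 3–4 N before letting go.

**Last checks, all from the pictures**
- **Lamp on the mat:** its centre is about 2 mm across and under 1 mm along from the mat's centre, and the yaw difference is about 0.01 rad.
- **Tool:** it lies on its edge on the shelf, as it did at the start.
- **Switch and bystanders:** the toggle looked the same as at the start, and the kettle, teapot and tumblers looked unmoved.
- **Gripper:** it is clear of everything.

**What disagreed**
- **Fingertips:** they turned out to be about 30 mm short of the reported TCP. The first grasp of the tool therefore closed on air above its handle, and I corrected for this from then on.
- **First angle estimate:** my first rough figure for the bracket's yaw, -0.02 rad, was wrong. I corrected it to -0.085 rad before inserting the fork.

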